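# Break a colour dish's lid loose and latch it again

### The job

So that the lid of the shallow colour dish does not stick overnight, swing the latch clear of it, take the lid by its fin and raise that edge until it is just clear of the dish (about 20 mm), the opposite edge still resting on the dish, and keep it there for a full second or two. Then lower it gently, without letting it fall, so that it sits flat and centred on the dish again, and swing the latch back over it as far as it goes. Do not take the lid off, and leave everything else where it stands.

Things in the scene. Friction and masses are not known exactly. Their poses are not given: they have to be found in the camera images.
- stand: fixed work stand: plywood board 200 (x) x 230 (y) x 12 mm thick, from 85 in front of to 115 behind the dish centre. Origin on the table under the dish centre, x points to the back of the stand, z up. The white dish is fixed on the board: outer dia 92, rim 30 above the table.
- rack_bar (a point): middle of the front bar of the brush-drying rack over the dish: steel, 12 dia, along the stand's y from -100 to 100, 170 above the table, 12 in front of the dish's centre. Side bars run back from its ends to a second bar 75 behind the centre; two brushes lie on top, left. It is in the way of a gripper pointing straight down at the fin: come in from the front, tilted 30 to 50 degrees
- dish_rim (a point): centre of the dish's mouth, at rim height (30 above the table)
- lid: loose aluminium lid, 105 outer dia, 13 tall (skirt 10 deep and 2.5 thick, plate 3 on top), 50 to 100 g; seated, its plate rests on the dish's rim and its skirt hangs round it with 4 mm play all round (it can slide a little while raised; off by more, the skirt lands on the rim). Origin at the centre of the skirt's lower edge (20 above the table when seated), z up; the fin stands on the lid's -x side
- lid_fin (a point): middle of the fin, the lid's grip: an upright block 22 long (lid x, radial), 10 thick (lid y) and 26 tall, from 13 to 39 above the lid's origin, its middle 37 mm from the lid's centre towards lid -x; this point is 26 above the lid's origin. Pinch it across its 10 mm
- lid_fin_edge (a point): lower edge of the skirt under the fin, 51 from the lid's centre; 20 above the table when seated
- lid_far_edge (a point): lower edge of the skirt opposite the fin; 20 above the table when seated
- latch (a joint): swing latch, a flat steel bar 14 wide and 6 thick turning level on a post beside the dish, 35.5 above the table (2.5 over the lid). 0 = against its stop, nose 12 mm over the lid's rim; it grows anticlockwise seen from above, to 1.4; the nose is clear of the lid from 0.75 rad. Light friction (about 0.6 N at the pin), stays where it is left
- latch_hinge (a point): on the latch's vertical turning axis, at the bar's underside (35.5 above the table); 30 in front of and 85 to the left (stand +y) of the dish's centre
- latch_pin (a point): top of the upright round grip pin on the latch's outer end: 10 dia, 36 tall above the bar, its top 77.5 above the table, 50 mm from the turning axis; may be held and led round the arc, it turns freely in a grip
- jar: small glass jar with a flat metal cap, 42 dia x 60, standing on the stand's board behind the dish, right; a bystander; origin under its centre
- tin: plain steel tin, 42 dia x 36, standing on the stand's board behind the dish, left; a bystander; origin under its centre
- tape: roll of masking tape lying flat, 104 dia x 25; a bystander; origin under its centre
- can: closed paint can, 66 dia x 100; a bystander; origin under its centre
- scraper: flat hand scraper lying on the table; a bystander
- sanding_block: cork sanding block 100 x 65 x 30; a bystander; origin under its centre
Not all that is in view belongs to the job. Leave any orange, red or turquoise look-alike of the lid alone.

How it is judged:
On the way, in this order (a step that is already met when the one before it is completed fails the run):
1. the latch is swung clear of the lid (past 0.75 rad) (value of joint latch above 0.75 rad), for 0.2 s.
2. the fin's edge of the lid is raised just clear of the dish (13 to 38 mm up) with the far edge still on the dish (within 7 mm of its seated height), for 0.8 s (height (world z) of lid_fin_edge between 0.033 and 0.058 m and height (world z) of lid_far_edge below 0.027 m), for 0.8 s.
3. the lid sits flat and centred on the dish again, the latch still clear (height (world z) of each of lid_fin_edge, lid_far_edge below 0.0235 m and angle between lid's own z axis and vertical below 0.04 rad and horizontal distance between lid and dish_rim below 0.0055 m and value of joint latch above 0.7 rad), for 0.3 s.
At the end, for the whole second after the job is handed in: the lid lies at rest, flat on the dish (within 3.5 mm of its seated height at both edges and 0.04 rad of level) and centred within 5.5 mm, and the latch is back over it (below 0.2 rad) (height (world z) of each of lid_fin_edge, lid_far_edge below 0.0235 m and angle between lid's own z axis and vertical below 0.04 rad and horizontal distance between lid and dish_rim below 0.0055 m and value of joint latch below 0.2 rad and linear speed of lid below 0.01 m/s); the robot touches nothing.
It fails at once if the lid is taken off: its far edge is more than 15 mm above its seated height, or the fin's edge more than 50 mm (height (world z) of lid_far_edge above 0.035 m or height (world z) of lid_fin_edge above 0.07 m).
It fails at once if the lid is let fall (it turns faster than 4 rad/s) (angular speed of lid above 4 rad/s).
It fails at once if a bystander is moved more than 30 mm (distance of any of jar, tin, tape, can, scraper, sanding_block from where it was at the start of the episode above 0.03 m).
It also fails if it takes over 72 s, if anything falls off the work surface, if the arm or the gripper's body presses on something with over 40 N, if the wrist force passes 120 N, or if a joint passes its speed limit or range.

### The arm

A 6-joint arm with a two-finger parallel gripper is mounted at the origin on the work surface. World frame = base frame: x ahead of the robot, y to its left, z up, the work surface at z = 0. Lengths are in m, angles in rad, forces in N, time in s.
With the tool pointing down it reaches from about 0.375 to 0.975 m from the base axis. Payload 3.8 kg.
Tool frame: the origin (TCP) lies at the very end of the fingers, on their centre line; the grasp point (between the pads) lies 19 mm behind it; z points along the fingers, y is the line along which they close (so a half turn about z gives the same grasp; the last joint's range is limited). The gripper opens to 85 mm and grips with 20 to 120 N. Pads are 22 mm wide; open, the fingers measure 114 mm over their backs; the gripper's body (76 mm by 85 mm) begins 54 mm behind the grasp point. The pads swing forward as they close: fully open they stand 13 mm farther back than shut.
Start: joints at [1.262, 0.264, 1.604, -0, 1.274, -0.037], TCP at [0.181, 0.65, 0.231] pointing down, gripper open.
Joint ranges: [-2.63, 2.63], [-0.94, 2.18], [0.31, 2.57], [-1.31, 4.45], [0, 2.66], [-2.55, 2.55]. Speed limits (rad/s): [2.57, 2.57, 3.14, 3.14, 3.14, 3.14].

### API

Orientations are given as a rotation vector (axis times angle).
In Python, from workcell import monitor, viewer, job gives the robot as it stands. The module is installed in compiled form; this text tells all that it offers.
- The arm moves only by the tool step_arm, never from a script. Its argument "series" is one flat list of numbers, 4 for each row, row after row: the shift along the tool's x, y, z in m, then the turn about the tool's z in rad. A call has 1 to 8 rows; each row is the pose to reach, as a shift and turn from the pose commanded when the call began, along the tool's axes at that moment; what a row does not reach only later rows make up. A row lasts 1/8 s, in which the tool goes at most 62.5 mm and 10.7 degrees, less where a joint would pass 70% of its speed; a pose out of reach is approached as far as the arm can. A call with a gripper value outside its range is refused whole. "gripper" is the opening, from 0 (shut) to 1 (fully open), set as the call begins (left out, the last holds). The fingers move at their own pace and stop on an object; "newtons" is the grip in N (left out, the last holds). Time passes only in rows, so rows that repeat a pose let the fingers close. It gives the time, the measured TCP pose, the force, the opening and the grip force at its end, in the units of the state.
- monitor.read_state(): the state, without advancing time (a new reading comes with each control period).
- viewer.read_camera(name): name is "side" or "top" or "wrist"; returns a dict with "image" (384x512x3 uint8, red, green, blue), "intrinsics" (3x3 intrinsics, pixels), "distortion" ([k1, k2, p1, p2, k3] as OpenCV has them; the pictures are not rectified), "T" (4x4, takes a point from camera to world coordinates); the wrist camera has in their place "hand_eye" (4x4, takes a point from camera to tool coordinates, whose origin is the TCP and whose axes are the flange's). Camera axes: x right, y up, looking along -z (the intrinsics and any distortion apply to the point x, -y, -z); pixel columns grow to the right and rows downward; lengths in m; the calibration is good to about 2 mm. A picture is of the moment at which its call begins: read the wrist's pose just before it. There is no depth.
- job.finish_job(): hands the job in; it is judged then, once.
Trained networks look in a picture, given as the dict that the camera call returned (one of the last four; its "shot" number tells which), for a name from the list of things; names that differ only in an ending like _2 or _b are one class to them, and where a whole thing is asked for, a point or a joint stands for the part that bears it (a point fixed in the world has none). Each returns a list of dicts, best first, with "score" (0 to 1); they miss things now and then, are a little off and sometimes report something else, mostly with a low value. They report only what shows in the picture. A call takes as long as a camera call. They do not tell look-alikes from the thing itself.
- viewer.boxes_of(picture, label): "extent" ([centre column, centre row, width, height] in pixels, round what is visible of it).
- viewer.spot_point(picture, label): "point" ([column, row] in pixels: a listed point, or the origin of a listed thing).
The state is a dict: "time": time; "q": joint angles; "joint_vel": joint speeds; "joint_torque": joint torques, N m; "tool_pos": TCP position; "tcp_rot": TCP orientation; "wrist_force": force on the tool from outside, world axes, zero at the start; "torque": the same for the moment, N m; "width": opening from 0.0 (shut) to 1.0 (fully open); "grip_force": force on a finger pad.
Only numpy, scipy, OpenCV 4.12 (cv2) and the standard library are available. Lean on these libraries where they do the work, as an engineer would, in place of code of your own. Each camera call takes 0.05 s, during which the arm holds its last target. There are 200 camera calls.

## Working session

There is one attempt and no reset: what is moved stays moved. The work goes in short steps, Python scripts to look and compute and a tool call to move; the robot and the scene stay as the last step left them, time stands still between calls to the robot, and variables do not carry over. Pictures are saved under pics/ and viewed, at most 10 in all, crops included, and the job is handed in when it is done.

Besides the shell and the picture viewer there is one more tool, called after "Request:" as name(argument=value, ...), one argument or row to a line, values as JSON. step_arm: Moves the arm, as the interface text tells. Its arguments: {"type":"object","properties":{"series":{"type":"array"},"gripper":{"type":"number"},"newtons":{"type":"number"}},"required":["series"]}

```bash
mkdir -p pics; cat > h.py <<'E'
import numpy as np, cv2
from scipy.spatial.transform import Rotation as R
from workcell import monitor, viewer, job
def camT(p):
    if "T" in p: return np.array(p["T"])
    return p["_Tt"]@np.array(p["hand_eye"])
def shot(n):
    s=monitor.read_state(); p=viewer.read_camera(n)
    T=np.eye(4);T[:3,:3]=R.from_rotvec(s["tcp_rot"]).as_matrix();T[:3,3]=s["tool_pos"]
    TT[p["shot"]]=T; return p
TT={}
def ray(p,uv):
    T=np.array(p["T"]) if "T" in p else TT[p["shot"]]@np.array(p["hand_eye"])
    x=cv2.undistortPoints(np.array([[uv]],float),np.array(p["intrinsics"]),np.array(p["distortion"]))[0,0]
    return T[:3,3],T[:3,:3]@np.array([x[0],-x[1],-1])
def atz(p,uv,z):
    o,d=ray(p,uv); return o+d*(z-o[2])/d[2]
def proj(p,X):
    T=np.array(p["T"]) if "T" in p else TT[p["shot"]]@np.array(p["hand_eye"])
    c=np.linalg.inv(T)@np.append(X,1)
    return cv2.projectPoints(np.array([[c[0],-c[1],-c[2]]]),np.zeros(3),np.zeros(3),np.array(p["intrinsics"]),np.array(p["distortion"]))[0].ravel()
def save(p,n): cv2.imwrite("pics/"+n,cv2.cvtColor(p["image"],cv2.COLOR_RGB2BGR))
E
cat > a.py <<'E'
from h import *
Z=dict(rack_bar=.17,dish_rim=.03,lid=.02,lid_fin=.046,lid_fin_edge=.02,lid_far_edge=.02,latch_hinge=.0355,latch_pin=.0775,stand=0,jar=.012,tin=.012)
np.set_printoptions(precision=4,suppress=True)
ims=[]
for n in ["top","side"]:
    p=shot(n); ims.append(p["image"])
    save(p,n+"0.png")
    for k,z in Z.items():
        for d in viewer.spot_point(p,k)[:3]: print(n,k,round(d["score"],2),np.round(d["point"],1),atz(p,d["point"],z))
print(monitor.read_state())
E
python3 a.py
```

```text
top rack_bar 0.9 [270.1 165.5] [ 0.6208 -0.0607  0.17  ]
top dish_rim 0.76 [270.6 169.5] [ 0.6291 -0.066   0.03  ]
top dish_rim 0.26 [239.9 181.1] [0.5952 0.026  0.03  ]
top dish_rim 0.21 [380.4 169.1] [ 0.6266 -0.3926  0.03  ]
top lid 0.88 [231.8 230.8] [0.4478 0.0516 0.02  ]
top lid 0.68 [267.5 170.9] [ 0.6264 -0.0569  0.02  ]
top lid 0.68 [190.7 146.1] [0.7044 0.1743 0.02  ]
top lid_fin 0.78 [227.5 219.6] [0.4804 0.0626 0.046 ]
top lid_fin 0.75 [194.5 152.5] [0.6801 0.1594 0.046 ]
top lid_fin 0.72 [269.5 181. ] [ 0.5928 -0.0619  0.046 ]
top lid_fin_edge 0.97 [268.2 185.4] [ 0.5825 -0.0585  0.02  ]
top lid_fin_edge 0.93 [199.5 159.2] [0.6641 0.1477 0.02  ]
top lid_fin_edge 0.68 [223.2 215.1] [0.4948 0.077  0.02  ]
top lid_far_edge 0.76 [300.4 238.8] [ 0.4221 -0.152   0.02  ]
top lid_far_edge 0.75 [186.1 126. ] [0.7662 0.1882 0.02  ]
top lid_far_edge 0.65 [264.8 149.6] [ 0.6913 -0.0496  0.02  ]
top latch_hinge 0.67 [239.8 180.6] [0.5961 0.0261 0.0355]
top latch_hinge 0.24 [223.2 186.7] [0.5784 0.0755 0.0355]
top latch_pin 0.44 [222.  188.1] [0.5701 0.076  0.0775]
top stand 0.9 [268.
[... 1334 characters left out ...]
side latch_pin 0.41 [294.7 198.7] [ 0.6509 -0.0387  0.0775]
side stand 0.66 [290.6 223.5] [ 0.6252 -0.0538  0.    ]
side jar 0.77 [321.9 229.5] [ 0.6708 -0.1372  0.012 ]
side tin 0.54 [296.5 199. ] [0.7029 0.0011 0.012 ]
{'time': 1.2, 'q': array([ 1.2621,  0.2639,  1.604 ,  0.    ,  1.2737, -0.0369]), 'joint_vel': array([ 0.0014,  0.0008, -0.0002,  0.0011, -0.    , -0.0014]), 'joint_torque': array([  0.0001, -51.5072, -36.7725,  -0.    ,   0.0009,  -0.    ]), 'tool_pos': array([0.1812, 0.6502, 0.2313]), 'tcp_rot': array([-0.4257, -3.1126,  0.0001]), 'wrist_force': array([ 1.2632,  0.6557, -0.2098]), 'torque': array([-0.0331,  0.024 ,  0.0216]), 'grip_force': 0.0, 'width': 1.0034014679027714}
```

```bash
python3 - <<'E'
import cv2,numpy as np
a=cv2.imread("pics/top0.png");b=cv2.imread("pics/side0.png")
c=cv2.resize(a[100:270,150:350],(706,600),interpolation=cv2.INTER_CUBIC)
cv2.imwrite("pics/topc.png",c)
cv2.imwrite("pics/sidec.png",cv2.resize(b[140:310,180:380],(706,600),interpolation=cv2.INTER_CUBIC))
E
```

```text
(no output)
```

View pics/topc.png

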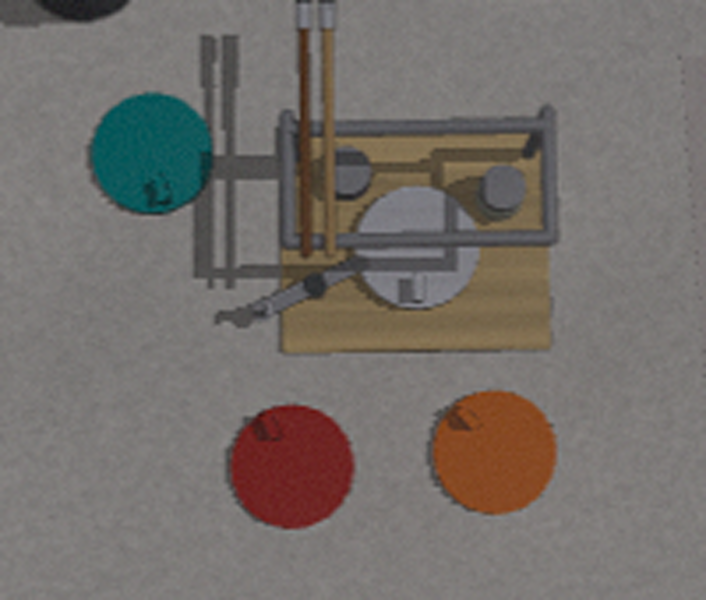

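View pics/sidec.png

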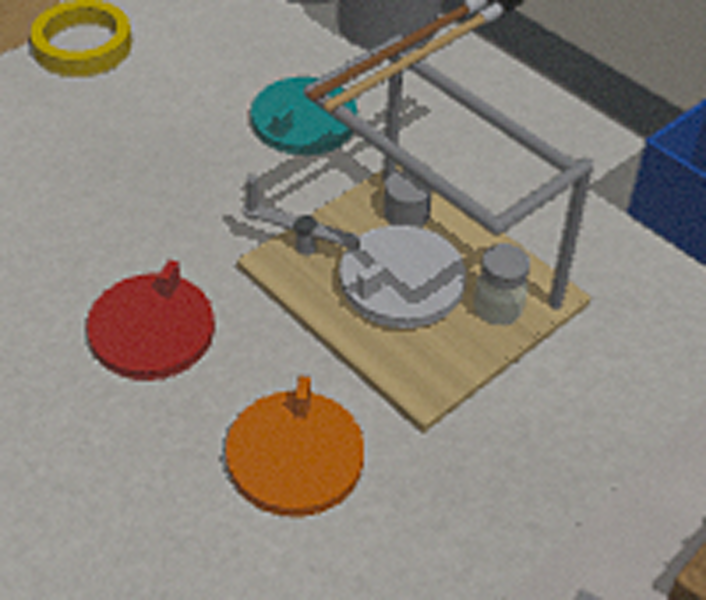

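Four things look like the lid in the top view: turquoise at (193,143), red at (232,232), orange at (290,228) and bare aluminium at (268,170). The aluminium one sits on the plywood stand under the rack with its fin to the front at (268,182), so that is the lid. The latch hinge is at (240,181) and its pin at (222,188). The stand is nearly square to the world axes.

A move can't change the tilt directly, so I'll check what the arm does at the edge of its reach, well above everything.

Request:
step_arm(
  series=[0,0.06,-0.02,0,0,0.12,-0.04,0,0,0.18,-0.05,0,0,0.24,-0.05,0,0,0.3,-0.05,0,0,0.36,-0.05,0,0,0.42,-0.05,0,0,0.45,-0.05,0],
)

```text
time: 2.2
tool_pos: [0.2755, 0.9883, 0.2521]
tcp_rot: [0.425, 3.104, 0.085]
wrist_force: [1.1, -0.2, 4.3]
width: 1.0
grip_force: 0.0
```

```bash
python3 - <<'E'
from h import *
np.set_printoptions(precision=4,suppress=True)
s=monitor.read_state()
print(s["time"],s["q"],s["tool_pos"],R.from_rotvec(s["tcp_rot"]).as_matrix(),s["wrist_force"])
p=shot("wrist"); print(p["hand_eye"])
E
```

```text
2.2 [ 1.2742  1.0738  0.3109  0.0014  1.7024 -0.0245] [0.2755 0.9883 0.2521] [[-0.9633  0.2681  0.0146]
 [ 0.2685  0.9619  0.0524]
 [-0.      0.0544 -0.9985]] [ 1.1236 -0.2255  4.2931]
[[-0.0002  0.9529  0.3034  0.0774]
 [ 1.      0.0007 -0.0015  0.0003]
 [-0.0016  0.3034 -0.9529 -0.1422]
 [ 0.      0.      0.      1.    ]]
```

The arm does tilt outward at the limit of its reach, 3° so far. I'll push further and see whether the tilt stays.

Request:
step_arm(
  series=[0,0.06,0,0,0,0.12,0,0,0,0.18,0,0,0,0.24,0,0,0,0.3,0,0,0,0.36,0,0],
)

```text
time: 3.0
tool_pos: [0.2847, 1.0216, 0.2065]
tcp_rot: [0.423, 3.093, 0.171]
wrist_force: [0.5, 0.0, -0.5]
width: 0.999
grip_force: 0.0
```

```bash
python3 - <<'E'
from h import *
np.set_printoptions(precision=4,suppress=True)
s=monitor.read_state()
print(s["time"],s["q"],s["tool_pos"],R.from_rotvec(s["tcp_rot"]).as_matrix(),s["wrist_force"])
E
```

```text
3.0 [ 1.2747  1.1204  0.3109  0.0026  1.5997 -0.0241] [0.2847 1.0216 0.2065] [[-0.9633  0.2668  0.0297]
 [ 0.2685  0.9574  0.1063]
 [-0.0001  0.1104 -0.9939]] [ 0.5231  0.0467 -0.48  ]
```

Request:
step_arm(
  series=[0,-0.06,-0.02,0,0,-0.1,-0.04,0,0,-0.1,-0.04,0],
)

```text
time: 3.38
tool_pos: [0.2552, 0.9166, 0.235]
tcp_rot: [0.423, 3.095, 0.162]
wrist_force: [-0.3, -0.3, -0.3]
width: 0.995
grip_force: 0.0
```

The tilt stays after backing off, so I can build it up in steps. Next I'll find out which push adds it fastest.

Request:
step_arm(
  series=[0,0.06,0.02,0,0,0.1,0.04,0],
)

```text
time: 3.62
tool_pos: [0.2847, 1.0213, 0.2124]
tcp_rot: [0.423, 3.091, 0.181]
wrist_force: [0.8, 2.7, 1.2]
width: 1.001
grip_force: 0.0
```

Request:
step_arm(
  series=[0,0.06,0,0],
)

```text
time: 3.75
tool_pos: [0.2884, 1.0347, 0.1835]
tcp_rot: [0.423, 3.089, 0.203]
wrist_force: [0.5, 0.5, -2.9]
width: 0.999
grip_force: 0.0
```

Request:
step_arm(
  series=[0,0.5,0,0],
)

```text
time: 3.88
tool_pos: [0.2934, 1.0526, 0.1912]
tcp_rot: [0.42, 3.074, 0.291]
wrist_force: [0.3, -0.3, -0.1]
width: 1.0
grip_force: 0.0
```

Request:
step_arm(
  series=[0,0.06,-0.03,0],
)

```text
time: 4.0
tool_pos: [0.2954, 1.0596, 0.2182]
tcp_rot: [0.419, 3.062, 0.354]
wrist_force: [0.3, 0.1, 1.0]
width: 1.0
grip_force: 0.0
```

Request:
step_arm(
  series=[0,0.06,0.03,0],
)

```text
time: 4.12
tool_pos: [0.3012, 1.0808, 0.2082]
tcp_rot: [0.416, 3.045, 0.433]
wrist_force: [0.2, -0.4, 0.3]
width: 1.002
grip_force: 0.0
```

View pics/top0.png

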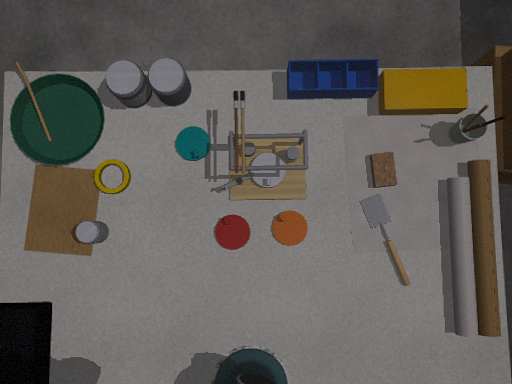

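```bash
cat > st.py <<'E'
from h import *
np.set_printoptions(precision=4,suppress=True)
s=monitor.read_state(); M=R.from_rotvec(s["tcp_rot"]).as_matrix()
print(s["time"],"q",s["q"],"p",s["tool_pos"],"f",s["wrist_force"],"w",s["width"],s["grip_force"]); print(M)
d=M[:,2]; print("tilt deg x,y:",np.degrees(np.arctan2(d[0],-d[2])),np.degrees(np.arctan2(d[1],-d[2])))
E
python3 st.py; python3 - <<'E'
from h import *
p={}
import pickle
s=viewer.read_camera("top"); 
for uv in [(380,169),(400,150),(440,200),(350,110),(300,80),(256,60)]: print(uv,atz(s,uv,0.1))
for X in [(1,-.4,.2),(1.05,-.45,.2),(.9,-.4,.2)]: print(X,proj(s,X))
E
```

```text
4.125 q [ 1.2748  1.1301  0.3109  0.0067  1.4179 -0.0244] p [0.3012 1.0808 0.2082] f [ 0.2317 -0.3624  0.2687] w 1.0016792093834193 0.0
[[-0.9633  0.2577  0.0751]
 [ 0.2685  0.9251  0.2687]
 [-0.0002  0.279  -0.9603]]
tilt deg x,y: 4.469728013285182 15.632671103682679
(380, 169) [ 0.61738094 -0.37335532  0.1       ]
(400, 150) [ 0.67099539 -0.43132204  0.1       ]
(440, 200) [ 0.52779932 -0.53683633  0.1       ]
(350, 110) [ 0.78862765 -0.29336746  0.1       ]
(300, 80) [ 0.87849972 -0.15196021  0.1       ]
(256, 60) [ 0.9391293  -0.02576867  0.1       ]
(1, -0.4, 0.2) [395.4885143   21.84477588]
(1.05, -0.45, 0.2) [413.8486343    3.19813894]
(0.9, -0.4, 0.2) [396.54306241  58.41827107]
```

The full view shows a blue tray at (332,78) and a yellow box at (424,92), both low. I'm moving high over to heading about -23°. Pushing out there adds forward tilt and cancels the sideways tilt.

Request:
step_arm(
  series=[-0.0388,-0.0445,-0.0169,0,-0.0776,-0.089,-0.0338,0,-0.1164,-0.1335,-0.0507,0,-0.1552,-0.178,-0.0676,0,-0.194,-0.2225,-0.0845,0,-0.2328,-0.267,-0.1014,0,-0.2716,-0.3115,-0.1183,0,-0.3104,-0.356,-0.1352,0],
)

```text
time: 5.18
tool_pos: [0.4991, 0.637, 0.241]
tcp_rot: [0.414, 3.04, 0.431]
wrist_force: [0.7, 0.4, 0.3]
width: 1.002
grip_force: 0.0
```

Request:
step_arm(
  series=[-0.0388,-0.0445,-0.0169,0,-0.0776,-0.089,-0.0338,0,-0.1164,-0.1335,-0.0507,0,-0.1552,-0.178,-0.0676,0,-0.194,-0.2225,-0.0845,0,-0.2328,-0.267,-0.1014,0,-0.2716,-0.3115,-0.1183,0,-0.3104,-0.356,-0.1352,0],
)

```text
time: 6.18
tool_pos: [0.6972, 0.186, 0.2749]
tcp_rot: [0.413, 3.037, 0.421]
wrist_force: [0.1, 0.6, 0.3]
width: 1.003
grip_force: 0.0
```

Request:
step_arm(
  series=[-0.0388,-0.0445,-0.0169,-0.04,-0.0776,-0.089,-0.0338,-0.08,-0.1164,-0.1335,-0.0507,-0.12,-0.1552,-0.178,-0.0676,-0.16,-0.194,-0.2225,-0.0845,-0.2,-0.2328,-0.267,-0.1014,-0.27,-0.2716,-0.3115,-0.1183,-0.27,-0.3104,-0.356,-0.1352,-0.27],
)

```text
time: 7.18
tool_pos: [0.8926, -0.2638, 0.3095]
tcp_rot: [0.0, 3.033, 0.394]
wrist_force: [0.7, 0.3, 1.0]
width: 1.004
grip_force: 0.0
```

```bash
python3 st.py
```

```text
7.175 q [-0.4141  0.8016  0.7022  0.2712  1.6629 -1.9631] p [ 0.8926 -0.2638  0.3095] f [0.7301 0.2996 0.9598] w 1.004008930318335 0.0
[[-0.9966 -0.0106  0.0821]
 [ 0.0107  0.9668  0.2553]
 [-0.0821  0.2553 -0.9634]]
tilt deg x,y: 4.8694157221951535 14.843627006181888
```

Request:
step_arm(
  series=[-0.055,-0.023,0,0,-0.11,-0.046,0,0],
)

```text
time: 7.42
tool_pos: [0.9596, -0.2917, 0.2899]
tcp_rot: [0.011, 3.012, 0.385]
wrist_force: [-24.2, 8.5, 22.3]
width: 0.998
grip_force: 0.0
```

Request:
step_arm(
  series=[-0.28,-0.12,0,0],
)

```text
time: 7.55
tool_pos: [0.9771, -0.2993, 0.2622]
tcp_rot: [0.02, 2.988, 0.37]
wrist_force: [1.4, -0.4, 0.4]
width: 0.999
grip_force: 0.0
```

Request:
step_arm(
  series=[-0.28,-0.12,0,0],
)

```text
time: 7.68
tool_pos: [0.9955, -0.3081, 0.2581]
tcp_rot: [0.025, 2.942, 0.341]
wrist_force: [-0.2, -0.2, 1.0]
width: 0.999
grip_force: 0.0
```

Request:
step_arm(
  series=[-0.28,-0.12,0,0],
)

```text
time: 7.8
tool_pos: [1.0116, -0.3172, 0.2497]
tcp_rot: [0.033, 2.903, 0.318]
wrist_force: [-0.1, -1.0, -0.4]
width: 0.995
grip_force: 0.0
```

Request:
step_arm(
  series=[-0.28,-0.12,0,0],
)

```text
time: 7.92
tool_pos: [1.0268, -0.3266, 0.243]
tcp_rot: [0.041, 2.864, 0.294]
wrist_force: [0.1, -0.1, -0.2]
width: 1.004
grip_force: 0.0
```

Request:
step_arm(
  series=[-0.28,-0.12,0,0],
)

```text
time: 8.05
tool_pos: [1.0411, -0.3363, 0.2389]
tcp_rot: [0.049, 2.826, 0.271]
wrist_force: [-0.4, 0.2, 0.9]
width: 1.001
grip_force: 0.0
```

```bash
python3 st.py
```

```text
8.05 q [-0.4272  1.1081  0.3108  0.2932  1.5168 -1.949 ] p [ 1.0411 -0.3363  0.2389] f [-0.3816  0.2375  0.8628] w 1.0007036189768965 0.0
[[-0.954   0.005   0.2998]
 [ 0.0619  0.9816  0.1806]
 [-0.2934  0.1909 -0.9367]]
tilt deg x,y: 17.747153173323113 10.915141444200854
```

Request:
step_arm(
  series=[0.016,-0.05,-0.015,0,0.032,-0.1,-0.03,0,0.048,-0.147,-0.045,0],
)

```text
time: 8.43
tool_pos: [0.9705, -0.4811, 0.236]
tcp_rot: [0.051, 2.818, 0.263]
wrist_force: [-0.0, -0.7, -0.5]
width: 1.002
grip_force: 0.0
```

Request:
step_arm(
  series=[-0.25,-0.17,0.04,0],
)

```text
time: 8.55
tool_pos: [0.9818, -0.5, 0.2263]
tcp_rot: [0.068, 2.781, 0.228]
wrist_force: [0.2, 0.8, 0.2]
width: 0.998
grip_force: 0.0
```

Request:
step_arm(
  series=[-0.25,-0.17,0.04,0],
)

```text
time: 8.68
tool_pos: [0.9977, -0.5075, 0.2164]
tcp_rot: [0.071, 2.746, 0.202]
wrist_force: [1.1, 0.3, 0.6]
width: 1.0
grip_force: 0.0
```

Request:
step_arm(
  series=[-0.25,-0.17,0.04,0],
)

```text
time: 8.8
tool_pos: [1.0104, -0.5189, 0.2103]
tcp_rot: [0.077, 2.711, 0.172]
wrist_force: [0.1, 0.7, -0.3]
width: 0.999
grip_force: 0.0
```

Request:
step_arm(
  series=[-0.25,-0.17,0.04,0],
)

```text
time: 8.93
tool_pos: [1.0215, -0.5316, 0.2074]
tcp_rot: [0.085, 2.675, 0.142]
wrist_force: [0.1, 0.2, -0.1]
width: 1.001
grip_force: 0.0
```

Request:
step_arm(
  series=[-0.25,-0.17,0.04,0],
)

```text
time: 9.05
tool_pos: [1.0314, -0.5446, 0.2074]
tcp_rot: [0.093, 2.638, 0.112]
wrist_force: [0.2, -0.0, 1.5]
width: 0.996
grip_force: 0.0
```

Request:
step_arm(
  series=[-0.25,-0.17,0.04,0],
)

```text
time: 9.18
tool_pos: [1.0403, -0.5577, 0.21]
tcp_rot: [0.101, 2.602, 0.082]
wrist_force: [0.8, -0.4, -0.9]
width: 1.006
grip_force: 0.0
```

```bash
python3 st.py
```

```text
9.175 q [-0.6092  1.1631  0.3109  0.3493  1.2518 -2.1423] p [ 1.0403 -0.5577  0.21  ] f [ 0.8429 -0.4341 -0.8729] w 1.0059359026035042 0.0
[[-0.8567  0.056   0.5127]
 [ 0.0881  0.9954  0.0385]
 [-0.5082  0.0782 -0.8577]]
tilt deg x,y: 30.870569142007923 2.570381607721491
```

Request:
step_arm(
  series=[-0.25,-0.17,0.04,0],
)

```text
time: 9.3
tool_pos: [1.048, -0.5709, 0.2151]
tcp_rot: [0.109, 2.566, 0.052]
wrist_force: [0.2, 0.3, 0.4]
width: 0.998
grip_force: 0.0
```

Request:
step_arm(
  series=[-0.25,-0.17,0.04,0],
)

```text
time: 9.43
tool_pos: [1.0547, -0.5842, 0.2226]
tcp_rot: [0.117, 2.529, 0.024]
wrist_force: [0.1, 0.4, 0.7]
width: 1.002
grip_force: 0.0
```

```bash
cat >> st.py <<'E'
import sys
def go(X,v=.06):
    D=M.T@(np.array(X)-s["tool_pos"]); n=int(np.ceil(np.linalg.norm(D)/v)); print("to",X,"shift",D,"rows",n,"each",D/n)
if len(sys.argv)>3: go([float(a) for a in sys.argv[1:4]],*(float(a) for a in sys.argv[4:5]))
E
python3 st.py .45 .02 .3
```

```text
9.425 q [-0.6205  1.1636  0.3109  0.361   1.1699 -2.1561] p [ 1.0547 -0.5842  0.2226] f [0.1205 0.3673 0.6516] w 1.001826140543489 0.0
[[-0.8161  0.0785  0.5725]
 [ 0.0892  0.996  -0.0094]
 [-0.5709  0.0434 -0.8198]]
tilt deg x,y: 34.927107091318575 -0.6581004036844939
to [0.45, 0.02, 0.3] shift [ 0.5032  0.5576 -0.4153] rows 15 each [ 0.0335  0.0372 -0.0277]
```

Request:
step_arm(
  series=[0.0335,0.0372,-0.0377,0,0.067,0.0744,-0.0654,0,0.1005,0.1116,-0.0931,0,0.134,0.1488,-0.1208,0,0.1675,0.186,-0.1485,0,0.201,0.2232,-0.1762,0,0.2345,0.2604,-0.2039,0,0.268,0.2976,-0.2316,0],
)

```text
time: 10.42
tool_pos: [0.7285, -0.2616, 0.2791]
tcp_rot: [0.115, 2.522, 0.02]
wrist_force: [-0.0, 0.6, 0.2]
width: 0.999
grip_force: 0.0
```

Request:
step_arm(
  series=[0.0335,0.0372,-0.0267,0,0.067,0.0744,-0.0534,0,0.1005,0.1116,-0.08,0,0.134,0.1488,-0.1068,0,0.1675,0.186,-0.1335,0,0.201,0.2232,-0.1602,-0.05,0.2345,0.2604,-0.1837,-0.09,0.2345,0.2604,-0.1837,-0.09],
)

```text
time: 11.42
tool_pos: [0.4516, 0.0235, 0.3078]
tcp_rot: [-0.004, 2.521, -0.008]
wrist_force: [0.7, -0.7, -0.1]
width: 0.999
grip_force: 0.0
```

```bash
cat > b.py <<'E'
from h import *
import sys
Z=dict(rack_bar=.17,lid=.02,lid_fin=.046,lid_fin_edge=.02,lid_far_edge=.02,latch_hinge=.0355,latch_pin=.0775)
np.set_printoptions(precision=4,suppress=True)
p=shot("wrist"); save(p,sys.argv[1])
for k,z in Z.items():
    for d in viewer.spot_point(p,k)[:2]: print(k,round(d["score"],2),np.round(d["point"],1),atz(p,d["point"],z))
E
python3 st.py; python3 b.py w1.png
```

```text
11.425 q [ 0.0005 -0.6573  2.3432 -0.0064  0.8354 -1.5708] p [0.4516 0.0235 0.3078] f [ 0.7083 -0.6816 -0.091 ] w 0.9994297826783984 0.0
[[-0.8137 -0.0013  0.5813]
 [-0.0048  1.     -0.0045]
 [-0.5813 -0.0064 -0.8137]]
tilt deg x,y: 35.54132626179781 -0.3144219469132769
rack_bar 0.65 [190.1 207.3] [ 0.6189 -0.0557  0.17  ]
lid 0.94 [201.7 133.4] [ 0.6386 -0.0608  0.02  ]
lid 0.87 [130.5   9. ] [ 0.4528 -0.1153  0.02  ]
lid_fin 0.91 [199.9 121.9] [ 0.593  -0.0543  0.046 ]
lid_fin 0.87 [294.8  35.4] [0.4711 0.0646 0.046 ]
lid_fin_edge 0.95 [296.7  34.4] [0.4828 0.0699 0.02  ]
lid_fin_edge 0.83 [166.8  42.9] [ 0.4929 -0.0833  0.02  ]
lid_far_edge 0.94 [205.7 153.3] [ 0.683  -0.0602  0.02  ]
lid_far_edge 0.87 [340.1 175.9] [0.7401 0.1751 0.02  ]
latch_hinge 0.85 [259.1 117.4] [0.5938 0.0274 0.0355]
latch_pin 0.86 [296.8 126.9] [0.5735 0.0748 0.0775]
```

View pics/w1.png

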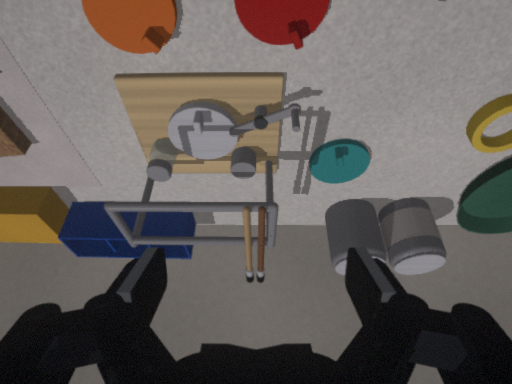

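The wrist view shows the aluminium lid at (202,133) with its fin to the front at (200,122), the latch hinge at (259,117) and the pin at (297,127). The rack is between the gripper and the stand. I'm moving in on the pin.

Request:
step_arm(
  series=[0.01,0.013,0.051,0,0.02,0.026,0.102,0,0.03,0.039,0.153,0,0.04,0.052,0.205,0,0.04,0.052,0.205,0,0.04,0.052,0.205,0],
  gripper=0.45,
)

```text
time: 12.58
tool_pos: [0.5356, 0.0703, 0.1082]
tcp_rot: [0.005, 2.535, -0.011]
wrist_force: [0.9, -0.4, 0.8]
width: 0.451
grip_force: 0.0
```

```bash
python3 b.py w2.png; python3 st.py .5845 .0747 .0525 .04
```

```text
lid 0.78 [339.2 242.8] [0.6928 0.1596 0.02  ]
lid 0.75 [122.3 213.5] [ 0.6357 -0.057   0.02  ]
lid_fin 0.87 [ 98.9 210. ] [ 0.5912 -0.0534  0.046 ]
lid_fin 0.66 [250.3  65.5] [0.4701 0.0681 0.046 ]
lid_fin_edge 0.94 [ 98.3 178.2] [ 0.5834 -0.0589  0.02  ]
lid_fin_edge 0.87 [15.1 76. ] [ 0.4883 -0.0725  0.02  ]
lid_far_edge 0.95 [133.3 239. ] [ 0.6855 -0.0624  0.02  ]
lid_far_edge 0.81 [342.6 256.4] [0.7264 0.1707 0.02  ]
latch_hinge 0.8 [205.7 203. ] [0.5963 0.0296 0.0355]
latch_hinge 0.38 [127.6 194.5] [ 0.5849 -0.0307  0.0355]
latch_pin 0.66 [261.3 234.3] [0.5727 0.0739 0.0775]
12.975 q [ 0.1429 -0.183   2.4413 -0.3159  0.2921 -1.149 ] p [0.5358 0.0708 0.11  ] f [-1.2452  0.2654 -0.2677] w 0.4497359455388159 0.0
[[-0.8193  0.0053  0.5733]
 [ 0.001   1.     -0.0079]
 [-0.5734 -0.0059 -0.8193]]
tilt deg x,y: 34.98496814188753 -0.5510468314478456
to [0.5845, 0.0747, 0.0525] shift [-0.0069  0.0045  0.075 ] rows 2 each [-0.0035  0.0022  0.0375]
```

View pics/w2.png

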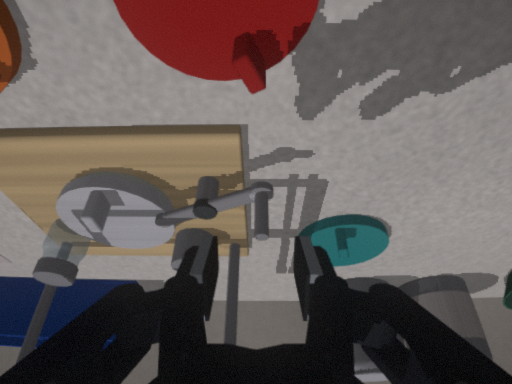

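The fingers straddle the pin, whose top is at (261,234). The wrist is close to its joint-5 limit, so I'll fit the kinematics to the logged poses and check the planned poses before going on.

```bash
cat > kin.py <<'E'
import numpy as np
from scipy.spatial.transform import Rotation as R
from scipy.optimize import least_squares
Q=np.array([[1.2621,.2639,1.604,0,1.2737,-.0369],[1.2742,1.0738,.3109,.0014,1.7024,-.0245],[1.2747,1.1204,.3109,.0026,1.5997,-.0241],[1.2748,1.1301,.3109,.0067,1.4179,-.0244],[-.4141,.8016,.7022,.2712,1.6629,-1.9631],[-.4272,1.1081,.3108,.2932,1.5168,-1.949],[-.6092,1.1631,.3109,.3493,1.2518,-2.1423],[-.6205,1.1636,.3109,.361,1.1699,-2.1561],[.0005,-.6573,2.3432,-.0064,.8354,-1.5708],[.1429,-.183,2.4413,-.3159,.2921,-1.149]])
P=np.array([[.1812,.6502,.2313],[.2755,.9883,.2521],[.2847,1.0216,.2065],[.3012,1.0808,.2082],[.8926,-.2638,.3095],[1.0411,-.3363,.2389],[1.0403,-.5577,.21],[1.0547,-.5842,.2226],[.4516,.0235,.3078],[.5358,.0708,.11]])
def fk(q,c):
    a,h,L1,e,L2,w,Lt=c
    A=R.from_euler('z',q[0])
    p=A.apply([a,0,h]);A=A*R.from_euler('y',q[1]);p=p+A.apply([0,0,L1])
    A=A*R.from_euler('y',q[2]);p=p+A.apply([e,0,L2]);A=A*R.from_euler('z',q[3])*R.from_euler('y',q[4]);p=p+A.apply([w,0,Lt])
    return p,A*R.from_euler('z',q[5])
f=least_squares(lambda c:np.ravel([fk(q,c)[0]-x for q,x in zip(Q,P)]),[0,.35,.4,0,.4,0,.3])
C=f.x
def ik(p,M,q0):
    lo=[-2.63,-.94,.31,-1.31,0,-2.55];hi=[2.63,2.18,2.57,4.45,2.66,2.55]
    def r(q):
        x,A=fk(q,C); return np.r_[x-p,.3*(A*R.from_matrix(Mz).inv()*R.from_matrix(M).inv()).as_rotvec()]
    return least_squares(r,q0,bounds=(lo,hi))
Mz=np.eye(3)
if __name__=="__main__":
    np.set_printoptions(precision=4,suppress=True)
    print(C,f.cost,abs(f.fun).max())
    A=fk(Q[-1],C)[1].as_matrix();print(A)
    M=np.array([[-.8193,.0053,.5733],[.001,1,-.0079],[-.5734,-.0059,-.8193]]); Mz=A.T@M if 0 else M.T@A; Mz=np.round(Mz)
    print(Mz)
    Mz=Mz if np.linalg.det(Mz)>.9 else np.eye(3)
    # goal A = M*Mz
    def run(p,M,q0):
        G=R.from_matrix(M@Mz)
        g=least_squares(lambda q:np.r_[fk(q,C)[0]-p,.3*(fk(q,C)[1]*G.inv()).as_rotvec()],q0,bounds=([-2.63,-.94,.31,-1.31,0,-2.55],[2.63,2.18,2.57,4.45,2.66,2.55]))
        print(p,g.x,"res",np.linalg.norm(g.fun[:3]),np.linalg.norm(g.fun[3:])/.3)
    for th in (35,40,45):
        t=np.radians(th);c,s=np.cos(t),np.sin(t);M=np.array([[-c,0,s],[0,1,0],[-s,0,-c]])
        print("tilt",th)
        for p in [(.5845,.0747,.0525),(.557,.036,.0525),(.55,.02,.0525),(.60,-.06,.042),(.605,-.06,.062),(.56,-.06,.12),(.5,-.06,.15)]: run(np.array(p),M,Q[-1])
E
python3 kin.py
```

```text
[-0.0382  0.2734  0.5209 -0.0045  0.5803 -0.0101  0.3858] 0.0025577794012923176 0.02506098021467994
[[-0.0054 -0.8193  0.5734]
 [-1.      0.001  -0.0079]
 [ 0.0059 -0.5734 -0.8193]]
[[ 0.  1.  0.]
 [-1.  0. -0.]
 [ 0.  0.  1.]]
tilt 35
[0.5845 0.0747 0.0525] [ 0.1855  0.0227  2.3888 -0.6977  0.1655 -0.7273] res 6.691201417427754e-10 7.855709450148946e-10
[0.557  0.036  0.0525] [ 0.0945 -0.0406  2.4546 -0.4286  0.1306 -1.068 ] res 2.105353042777075e-10 1.073380102881016e-09
[0.55   0.02   0.0525] [ 0.0531 -0.0572  2.4713 -0.2545  0.1212 -1.2746] res 4.802374366219218e-10 2.172478526170097e-09
[ 0.6   -0.06   0.042] [-0.1406  0.068   2.3686  0.6852  0.1273 -2.3674] res 9.81104536372409e-11 7.556387874943863e-10
[ 0.605 -0.06   0.062] [-0.1425  0.0369  2.3523  0.5109  0.1674 -2.1927] res 6.484894270076378e-13 9.674407415223721e-13
[ 0.56 -0.06  0.12] [-0.1666 -0.1613  2.4018  0.3158  0.3113 -2.0093] res 4.15703825582298e-10 7.426800771561316e-10
[ 0.5  -0.06  0.15] [-0.2031 -0.3551  2.4789  0.2803  0.4315 -1.9937] res 3.232885451479348e-13 5.40205210937692e-13
tilt 40
[0.5845 0.0747 0.0
[... 944 characters left out ...]
.557  0.036  0.0525] [ 0.0568 -0.0763  2.5059 -1.31    0.0201 -0.2183] res 0.012264702901935622 0.08044451878825878
[0.55   0.02   0.0525] [ 0.0163 -0.0926  2.5236 -1.31    0.     -0.2488] res 0.011959080972871057 0.07561969491502929
[ 0.6   -0.06   0.042] [-0.0775  0.0363  2.4159  0.9229  0.     -2.55  ] res 0.01414525305221866 0.10924638867852769
[ 0.605 -0.06   0.062] [-0.0777  0.0091  2.4171  0.9232  0.0017 -2.55  ] res 0.011007263820073573 0.08772245831255393
[ 0.56 -0.06  0.12] [-0.1474 -0.198   2.5068  0.8778  0.1106 -2.55  ] res 0.0035885821101776724 0.026176563023983305
[ 0.5  -0.06  0.15] [-0.2397 -0.3938  2.57    0.6713  0.2794 -2.3985] res 0.006555921809195613 0.02630677044982356
```

Request:
step_arm(
  series=[-0.002,0.001,0.02,0,-0.004,0.002,0.038,0,-0.006,0.003,0.053,0,-0.007,0.004,0.065,0,-0.007,0.004,0.075,0,-0.007,0.004,0.075,0],
)

```text
time: 13.72
tool_pos: [0.5837, 0.0742, 0.0504]
tcp_rot: [0.003, 2.535, -0.01]
wrist_force: [0.1, 0.1, -0.5]
width: 0.45
grip_force: 0.0
```

```bash
python3 st.py .584 .0745 .0525; python3 - <<'E'
from h import *
p=shot("wrist"); save(p,"w3.png"); print(viewer.spot_point(p,"latch_pin"))
E
```

```text
13.725 q [ 0.134   0.0409  2.3829 -0.6323  0.1433 -0.833 ] p [0.5837 0.0742 0.0504] f [ 0.1074  0.0798 -0.469 ] w 0.45017851136732917 0.0
[[-0.8214  0.0048  0.5704]
 [ 0.0001  1.     -0.0083]
 [-0.5704 -0.0067 -0.8213]]
tilt deg x,y: 34.777153425504196 -0.5768145730081975
to [0.584, 0.0745, 0.0525] shift [-0.0014  0.0003 -0.0016] rows 1 each [-0.0014  0.0003 -0.0016]
[{'point': [252.7, 295.1], 'score': 0.78}]
```

View pics/w3.png

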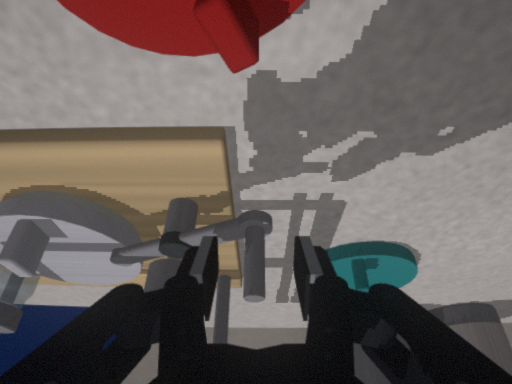

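The pin stands between the pads, its top at (254,297). Closing on it.

Request:
step_arm(
  series=[0,0,-0.002,0,0,0,-0.002,0,0,0,-0.002,0,0,0,-0.002,0,0,0,-0.002,0],
  gripper=0,
  newtons=25,
)

```text
time: 14.45
tool_pos: [0.5834, 0.0741, 0.053]
tcp_rot: [0.004, 2.533, -0.01]
wrist_force: [1.6, -3.9, 1.7]
width: 0.103
grip_force: 25.4
```

```bash
python3 st.py; python3 - <<'E'
from h import *
s=monitor.read_state(); M=R.from_rotvec(s["tcp_rot"]).as_matrix()
H=np.array([.5955,.0283]); pin=np.array([.573,.0743]); th0=np.arctan2(*(pin-H)[::-1]); print(np.degrees(th0),np.linalg.norm(pin-H))
for a in (.2,.4,.6,.8,1.0):
    d=H+.05*np.array([np.cos(th0+a),np.sin(th0+a)])-(H+.05*np.array([np.cos(th0),np.sin(th0)]))
    print(a,d,M.T@np.r_[d,0])
E
```

```text
14.45 q [ 0.134   0.0344  2.3837 -0.6175  0.1467 -0.8473] p [0.5834 0.0741 0.053 ] f [ 1.5758 -3.9447  1.6844] w 0.10316219222953608 25.44607400894165
[[-0.8204  0.0054  0.5718]
 [ 0.0008  1.     -0.0083]
 [-0.5718 -0.0064 -0.8204]]
tilt deg x,y: 34.875442075690415 -0.5821902222062773
116.06466407828584 0.05120790954530368
0.2 [-0.0084853  -0.00525993] [ 0.00695692 -0.00530595 -0.00480783]
0.4 [-0.01575647 -0.01210077] [ 0.01291647 -0.01218616 -0.00890827]
0.6 [-0.02152363 -0.02024982] [ 0.01764107 -0.02036632 -0.01213786]
0.8 [-0.02555687 -0.02938218] [ 0.02094234 -0.02952033 -0.01436783]
1.0 [-0.0276954  -0.03913379] [ 0.0226887  -0.03928324 -0.01550929]
```

The pin is held (width 0.10, 25 N). I'm leading it round the arc to 1.0 rad.

Request:
step_arm(
  series=[0.0036,-0.0024,-0.0025,0,0.007,-0.0053,-0.0048,0,0.01,-0.0086,-0.007,0,0.0129,-0.0122,-0.0089,0,0.0154,-0.0162,-0.0106,0,0.0176,-0.0204,-0.0121,0,0.0194,-0.0249,-0.0134,0,0.0209,-0.0295,-0.0144,0],
)

```text
time: 15.45
tool_pos: [0.5565, 0.046, 0.0526]
tcp_rot: [0.001, 2.533, -0.009]
wrist_force: [-7.3, 7.6, 9.9]
width: 0.106
grip_force: 26.3
```

Request:
step_arm(
  series=[0.001,-0.005,-0.0006,0,0.0018,-0.0098,-0.0011,0,0.0018,-0.0098,-0.0011,0,0.0018,-0.0098,-0.0011,0],
)

```text
time: 15.95
tool_pos: [0.5547, 0.0354, 0.0525]
tcp_rot: [0.004, 2.534, -0.01]
wrist_force: [-4.1, 1.1, 7.4]
width: 0.108
grip_force: 26.6
```

```bash
python3 st.py; python3 - <<'E'
from h import *
for n in ["top","side"]:
    p=shot(n); save(p,n+"1.png")
    for k,z in [("latch_pin",.0775),("latch_hinge",.0355),("lid",.02)]: print(n,k,[(round(d["score"],2),atz(p,d["point"],z).round(4)) for d in viewer.spot_point(p,k)[:2]])
E
```

```text
15.95 q [ 0.0369 -0.0315  2.4505 -0.2464  0.1188 -1.2954] p [0.5547 0.0354 0.0525] f [-4.1207  1.0817  7.4195] w 0.10787910480854965 26.60999894142151
[[-0.8209  0.0048  0.5711]
 [ 0.0004  1.     -0.0078]
 [-0.5711 -0.0062 -0.8208]]
tilt deg x,y: 34.82921313687673 -0.5454058477162128
top latch_pin [(0.45, array([0.5422, 0.0353, 0.0775]))]
top latch_hinge [(0.5, array([0.6022, 0.0359, 0.0355]))]
top lid [(0.81, array([ 0.6223, -0.0647,  0.02  ])), (0.8, array([ 0.4402, -0.1188,  0.02  ]))]
side latch_pin [(0.72, array([ 0.6529, -0.0354,  0.0775])), (0.6, array([0.5494, 0.0365, 0.0775]))]
side latch_hinge [(0.4, array([0.5954, 0.034 , 0.0355]))]
side lid [(0.92, array([0.4427, 0.0379, 0.02  ])), (0.79, array([0.7118, 0.153 , 0.02  ]))]
```

The latch is led round to about 0.98 rad. Releasing the pin and backing off along the tool axis.

Request:
step_arm(
  series=[0,0,0,0,0,0,0,0,0,0,-0.02,0,0,0,-0.04,0,0,0,-0.06,0,0,0,-0.08,0],
  gripper=0.35,
  newtons=20,
)

```text
time: 17.1
tool_pos: [0.508, 0.0357, 0.1173]
tcp_rot: [0.004, 2.536, -0.01]
wrist_force: [0.9, 0.5, 0.3]
width: 0.349
grip_force: 0.0
```

```bash
python3 b.py w4.png; python3 st.py .555 -.058 .1 .04
```

```text
lid 0.91 [14.5 49.3] [ 0.4488 -0.1052  0.02  ]
lid 0.86 [164.  218.9] [ 0.6314 -0.0585  0.02  ]
lid_fin 0.95 [ 52.6 109.8] [ 0.4734 -0.0823  0.046 ]
lid_fin 0.85 [306.8  98.5] [0.4676 0.0638 0.046 ]
lid_fin_edge 0.89 [85.3 96.4] [ 0.4831 -0.0759  0.02  ]
lid_fin_edge 0.71 [312.7  87.1] [0.4778 0.0714 0.02  ]
lid_far_edge 0.89 [363.7 259. ] [0.7249 0.1702 0.02  ]
lid_far_edge 0.56 [173.7 241.5] [ 0.6793 -0.0589  0.02  ]
latch_hinge 0.94 [245.7 212.8] [0.5964 0.0262 0.0355]
latch_pin 0.78 [256.3 226.4] [0.55   0.036  0.0775]
17.5 q [ 0.0438 -0.2744  2.4915 -0.1052  0.3216 -1.4344] p [0.5089 0.0357 0.1167] f [ 0.4577 -0.0362 -0.4887] w 0.34950158452574337 0.0
[[-0.8223  0.0051  0.569 ]
 [ 0.0005  1.     -0.0083]
 [-0.5691 -0.0065 -0.8223]]
tilt deg x,y: 34.68488695036249 -0.5749234506701804
to [0.555, -0.058, 0.1] shift [-0.0285 -0.0934  0.0407] rows 3 each [-0.0095 -0.0311  0.0136]
```

The latch pin is now at (256,226), about 0.9 rad round, so it's clear of the lid. Moving in front of the fin.

Request:
step_arm(
  series=[0,-0.03,0,0,0,-0.06,0,0,-0.015,-0.09,0.02,0,-0.028,-0.093,0.04,0,-0.028,-0.093,0.04,0,-0.028,-0.093,0.04,0],
)

```text
time: 18.25
tool_pos: [0.5537, -0.0571, 0.1005]
tcp_rot: [0.003, 2.537, -0.009]
wrist_force: [-0.6, 0.2, -0.0]
width: 0.347
grip_force: 0.0
```

```bash
python3 b.py w5.png; python3 st.py .597 -.058 .045 .04
```

```text
lid 0.78 [255.6 209.3] [ 0.6344 -0.0576  0.02  ]
lid 0.63 [455. 238.] [0.6875 0.1474 0.02  ]
lid_fin 0.95 [256.5 206.7] [ 0.5928 -0.0567  0.046 ]
lid_fin 0.87 [504.2  47.8] [0.4726 0.0509 0.046 ]
lid_fin_edge 0.76 [484.6  38.5] [0.4812 0.0593 0.02  ]
lid_fin_edge 0.73 [255.3 166.5] [ 0.5789 -0.0576  0.02  ]
lid_far_edge 0.55 [444.3 256. ] [0.7293 0.1564 0.02  ]
latch_hinge 0.67 [365.8 197.8] [0.5964 0.0249 0.0355]
latch_pin 0.78 [423.3 206. ] [0.5468 0.0342 0.0775]
18.65 q [-0.2212 -0.1324  2.4176  0.4336  0.2835 -2.1714] p [ 0.5546 -0.0573  0.1019] f [ 0.0638 -0.0996 -0.6769] w 0.3512124401097057 0.0
[[-0.8208  0.0046  0.5712]
 [ 0.0001  1.     -0.008 ]
 [-0.5712 -0.0065 -0.8208]]
tilt deg x,y: 34.83627478735822 -0.5587146652568771
to [0.597, -0.058, 0.045] shift [-0.0023 -0.0001  0.071 ] rows 2 each [-0.0011 -0.0001  0.0355]
```

View pics/w5.png

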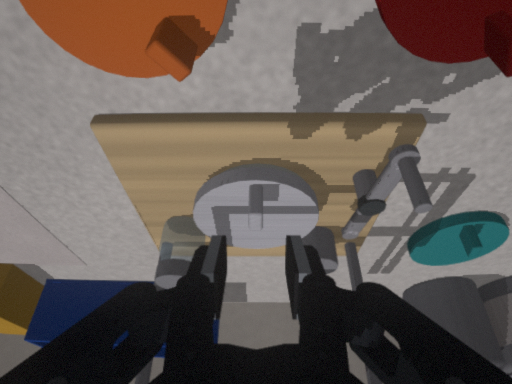

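The fin at (256,207) lies midway between the fingers and the latch is clear to the right. I'm going in to take the fin near its top, closing lightly so the lid can pivot in the grip.

Request:
step_arm(
  series=[-0.002,0,0.016,0,-0.003,0,0.032,0,-0.005,0,0.048,0,-0.006,0,0.058,0,-0.006,0,0.065,0,-0.006,0,0.065,0],
  gripper=0.25,
)

```text
time: 19.4
tool_pos: [0.5965, -0.0579, 0.0512]
tcp_rot: [0.004, 2.535, -0.01]
wrist_force: [-0.1, 0.4, 0.1]
width: 0.252
grip_force: 0.0
```

```bash
python3 st.py .597 -.058 .052 .04
```

```text
19.4 q [-0.1997  0.0558  2.3646  0.7138  0.1617 -2.4419] p [ 0.5965 -0.0579  0.0512] f [-0.0631  0.3828  0.1444] w 0.25172839436284766 0.0
[[-0.8216  0.0051  0.57  ]
 [ 0.0007  1.     -0.0078]
 [-0.5701 -0.006  -0.8216]]
tilt deg x,y: 34.754319107746866 -0.5449090989886548
to [0.597, -0.058, 0.052] shift [-0.0008 -0.0001 -0.0004] rows 1 each [-0.0008 -0.0001 -0.0004]
```

Request:
step_arm(
  series=[0,0,0,0,0,0,0,0,0,0,0,0],
  gripper=0.13,
)

```text
time: 19.77
tool_pos: [0.5967, -0.0581, 0.052]
tcp_rot: [0.004, 2.534, -0.01]
wrist_force: [-0.3, -0.2, -0.7]
width: 0.128
grip_force: 0.0
```

Request:
step_arm(
  series=[0,0,0,0,0,0,0,0],
  gripper=0.115,
)

```text
time: 20.02
tool_pos: [0.5968, -0.0581, 0.052]
tcp_rot: [0.004, 2.534, -0.01]
wrist_force: [-3.6, 0.5, 4.9]
width: 0.117
grip_force: 3.7
```

Request:
step_arm(
  series=[0,0,0,0,0,0,0,0],
  gripper=0.108,
)

```text
time: 20.27
tool_pos: [0.5968, -0.0581, 0.052]
tcp_rot: [0.004, 2.534, -0.01]
wrist_force: [-4.5, 0.3, 5.7]
width: 0.112
grip_force: 14.3
```

The finger opening sets the force, about 4 N at 0.115. I'm going back to that light grip and lifting along the arc about the far edge.

Request:
step_arm(
  series=[0,0,0,0,-0.0015,0,-0.001,0,-0.003,0,-0.002,0,-0.0045,0,-0.003,0,-0.006,0,-0.004,0,-0.0075,0,-0.0047,0,-0.0085,0,-0.0052,0,-0.0085,0,-0.0052,0],
  gripper=0.115,
)

```text
time: 21.28
tool_pos: [0.6008, -0.0581, 0.0609]
tcp_rot: [0.004, 2.534, -0.01]
wrist_force: [-0.3, 0.5, -1.4]
width: 0.116
grip_force: 4.4
```

```bash
python3 st.py; python3 - <<'E'
from h import *
for n in ["side","wrist"]:
    p=shot(n); save(p,n+"6.png")
    for k in ["lid_fin_edge","lid_far_edge","lid","lid_fin"]: print(n,k,[(round(d["score"],2),np.round(d["point"],1)) for d in viewer.spot_point(p,k)[:4]])
    for X in [(.576,-.058,.02),(.576,-.058,.03),(.576,-.058,.04),(.679,-.058,.02),(.679,-.058,.03)]: print(X,proj(p,X).round(1))
a=cv2.imread("pics/side6.png")[190:240,255:335];cv2.imwrite("pics/c6.png",cv2.resize(a,(800,500),interpolation=cv2.INTER_CUBIC))
E
```

```text
21.275 q [-0.1978  0.0435  2.3526  0.6248  0.1791 -2.3505] p [ 0.6008 -0.0581  0.0609] f [-0.2723  0.5003 -1.3813] w 0.11607720001432693 4.388982206583023
[[-0.821   0.005   0.5709]
 [ 0.0004  1.     -0.0081]
 [-0.5709 -0.0064 -0.821 ]]
tilt deg x,y: 34.8148310529191 -0.5681548694403857
side lid_fin_edge [(0.95, array([264.2, 251.8])), (0.92, array([231.8, 221. ])), (0.61, array([259.8, 180.8])), (0.6, array([282. , 228.3]))]
side lid_far_edge [(0.93, array([258.1, 286.1])), (0.7, array([304.4, 207.9])), (0.66, array([390.7, 305.1])), (0.62, array([212.3, 243.8]))]
side lid [(0.84, array([221.6, 232.9])), (0.7, array([264.5, 268.4])), (0.64, array([297.7, 216.9])), (0.62, array([267.3, 171.9]))]
side lid_fin [(0.76, array([286.1, 219.1])), (0.69, array([227.1, 217.4])), (0.6, array([264.8, 255.5])), (0.54, array([259.8, 174. ]))]
(0.576, -0.058, 0.02) [279.7 228.2]
(0.576, -0.058, 0.03) [279.8 225.9]
(0.576, -0.058, 0.04) [279.9 223.6]
(0.679, -0.058, 0.02) [304.7 211.2]
(0.679, -0.058, 0.03) [304.9 208.9]
wrist lid_fin_edge [(0.79, array([254.1, 178.1]))]
wrist lid_far_edge [(0.75, array([479. , 268.7])), (0.56, array([253.8, 254.5])), (0.33, array([171.3, 237.5]))]
wrist lid [(0.82, array([494.9, 250.5]))]
wrist lid_fin [(0.74, array([258.2, 233.1]))]
(0.576, -0.058, 0.02) [255.4 159. ]
(0.576, -0.058, 0.03) [255.3 173.5]
(0.576, -0.058, 0.04) [255.2 189.1]
(0.679, -0.058, 0.02) [256.2 249.1]
(0.679, -0.058, 0.03) [256.1 260.9]
```

View pics/wrist6.png

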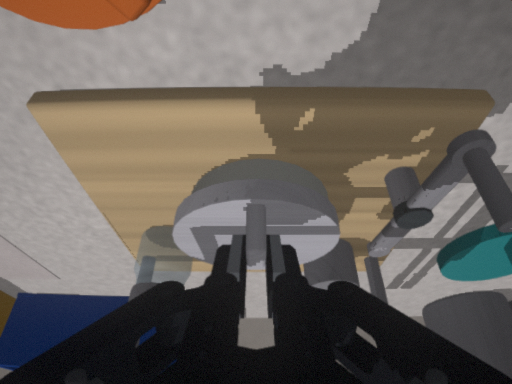

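```bash
cat > hyp.py <<'E'
from h import *
np.set_printoptions(precision=1,suppress=True)
def lidpts(c,th):
    Rm=R.from_euler('y',th).as_matrix(); c=np.array(c)
    far=c+Rm@[.0525,0,0]
    L=dict(nearbot=(-.0525,0,0),neartop=(-.0525,0,.013),fartop=(.0525,0,.013),L=(0,.0525,.013),R=(0,-.0525,.013),fintop_f=(-.048,0,.039),finbot_f=(-.048,0,.013),fl=(.03,.043,.013),fr=(.03,-.043,.013))
    return {k:c+Rm@np.array(v) for k,v in L.items()}
def pivot(cx,cy,near,far):
    th=np.arcsin((near-far)/.105); return (cx,cy,.02+(near+far)/2),th
if __name__=="__main__":
    p=shot("wrist"); import sys; n=sys.argv[1]; save(p,n+".png")
    g=cv2.cvtColor(p["image"],cv2.COLOR_RGB2GRAY)
    for c in (240,256,272): print("col",c,list(zip(range(140,206,2),g[140:206:2,c])))
    print("col205",list(zip(range(220,280,2),g[220:280:2,205])))
    for nm,(cx,a,b) in dict(seat=(.628,0,0),piv=(.629,.0105,0),half=(.630,.0098,.004),lev=(.632,.0091,.0091)).items():
        c,th=pivot(cx,-.058,a,b); print(nm,{k:proj(p,v) for k,v in lidpts(c,th).items()})
E
python3 hyp.py w7
```

```text
col 240 [(140, np.uint8(141)), (142, np.uint8(141)), (144, np.uint8(138)), (146, np.uint8(142)), (148, np.uint8(142)), (150, np.uint8(148)), (152, np.uint8(147)), (154, np.uint8(147)), (156, np.uint8(144)), (158, np.uint8(110)), (160, np.uint8(91)), (162, np.uint8(89)), (164, np.uint8(89)), (166, np.uint8(90)), (168, np.uint8(89)), (170, np.uint8(90)), (172, np.uint8(90)), (174, np.uint8(89)), (176, np.uint8(89)), (178, np.uint8(89)), (180, np.uint8(96)), (182, np.uint8(97)), (184, np.uint8(96)), (186, np.uint8(98)), (188, np.uint8(98)), (190, np.uint8(99)), (192, np.uint8(99)), (194, np.uint8(96)), (196, np.uint8(98)), (198, np.uint8(101)), (200, np.uint8(153)), (202, np.uint8(163)), (204, np.uint8(160))]
col 256 [(140, np.uint8(139)), (142, np.uint8(140)), (144, np.uint8(139)), (146, np.uint8(141)), (148, np.uint8(145)), (150, np.uint8(146)), (152, np.uint8(149)), (154, np.uint8(103)), (156, np.uint8(95)), (158, np.uint8(93)), (160, np.uint8(88)), (162, np.uint8(89)), (164, np.uint8(90)), (166, np.uint8(90)), (168, np.uint8(89)), (170, np.uint8(90)), (172, np.uint8(90)), (174, np.u
[... 2166 characters left out ...]
f': array([254.9, 251.7]), 'finbot_f': array([255.2, 201.9]), 'fl': array([316.4, 256.3]), 'fr': array([195.7, 256. ])}
half {'nearbot': array([255.3, 175.2]), 'neartop': array([255.1, 196.5]), 'fartop': array([256.1, 271.6]), 'L': array([339.4, 242.4]), 'R': array([172.3, 242.1]), 'fintop_f': array([254.9, 250.1]), 'finbot_f': array([255.2, 201.5]), 'fl': array([316.8, 260.5]), 'fr': array([195.3, 260.3])}
lev {'nearbot': array([255.3, 176.6]), 'neartop': array([255.2, 196.9]), 'fartop': array([256.1, 278.7]), 'L': array([339.5, 246.5]), 'R': array([172.2, 246.3]), 'fintop_f': array([254.9, 249.1]), 'finbot_f': array([255.2, 202.2]), 'fl': array([317.1, 266.4]), 'fr': array([194.9, 266.2])}
```

The skirt's near edge has risen to row 179 and its plate edge to row 199, while the far plate edge stays near its seated row (262 at column 205). So the lid is pivoting on its far edge. I'm raising it to about 20 mm and holding.

Request:
step_arm(
  series=[-0.0013,0,-0.0007,0,-0.0027,0,-0.0014,0,-0.004,0,-0.0021,0,-0.0053,0,-0.0027,0,-0.0067,0,-0.0034,0,-0.008,0,-0.004,0,-0.008,0,-0.004,0,-0.008,0,-0.004,0],
)

```text
time: 22.82
tool_pos: [0.6049, -0.058, 0.0685]
tcp_rot: [0.004, 2.534, -0.01]
wrist_force: [0.3, 0.3, -1.8]
width: 0.116
grip_force: 4.4
```

Request:
step_arm(
  series=[0,0,0,0,0,0,0,0,0,0,0,0,0,0,0,0],
)

```text
time: 23.32
tool_pos: [0.605, -0.058, 0.0686]
tcp_rot: [0.004, 2.534, -0.01]
wrist_force: [-0.2, -1.4, -0.5]
width: 0.113
grip_force: 4.4
```

```bash
cat > hyp2.py <<'E'
from hyp import *
import sys
p=shot("wrist"); save(p,sys.argv[1]+".png"); g=cv2.cvtColor(p["image"],cv2.COLOR_RGB2GRAY)
for c in (205,225,240,290,305):
    m=cv2.medianBlur(g,3)[140:300,c].astype(int); d=np.abs(m[3:]-m[:-3]); print(c,[(r+141,m[r],m[r+3]) for r in range(1,len(d)-1) if d[r]>=6 and d[r]>=d[r-1] and d[r]>d[r+1]])
for a in sys.argv[2:]:
    cx,n,f=map(float,a.split(",")); c,th=pivot(cx,-.058,n,f); print(a,{k:v for k,v in ((k,proj(p,v)) for k,v in lidpts(c,th).items()) if k in("nearbot","neartop","fartop","fr","fl","R")})
E
python3 st.py; python3 hyp2.py w8 .630,.0205,0 .632,.02,.005 .636,.017,.017
```

```text
23.325 q [-0.1957  0.0359  2.3406  0.5614  0.1947 -2.2842] p [ 0.605  -0.058   0.0686] f [-0.1573 -1.4187 -0.5476] w 0.11346806305058835 4.383019432425499
[[-0.8212  0.0051  0.5707]
 [ 0.0005  1.     -0.0081]
 [-0.5707 -0.0063 -0.8211]]
tilt deg x,y: 34.79768149793777 -0.5649537929721407
205 [(160, np.int64(137), np.int64(106)), (176, np.int64(106), np.int64(97)), (179, np.int64(97), np.int64(105)), (205, np.int64(107), np.int64(161)), (222, np.int64(154), np.int64(105)), (261, np.int64(105), np.int64(162)), (279, np.int64(139), np.int64(51))]
225 [(148, np.int64(145), np.int64(102)), (169, np.int64(101), np.int64(117)), (172, np.int64(117), np.int64(105)), (201, np.int64(107), np.int64(161)), (222, np.int64(154), np.int64(103)), (231, np.int64(103), np.int64(158)), (244, np.int64(151), np.int64(31))]
240 [(144, np.int64(150), np.int64(99)), (167, np.int64(92), np.int64(106)), (177, np.int64(105), np.int64(99)), (199, np.int64(102), np.int64(163)), (221, np.int64(159), np.int64(107)), (231, np.int64(102), np.int64(151)), (234, np.int64(151), np.int64(66)), (253, np.int64(62), np.int6
[... 563 characters left out ...]
.int64(85), np.int64(91)), (271, np.int64(90), np.int64(96)), (277, np.int64(83), np.int64(31))]
.630,.0205,0 {'nearbot': array([255.2, 175.2]), 'neartop': array([255. , 199.1]), 'fartop': array([256.1, 255.2]), 'R': array([172.7, 233.6]), 'fl': array([316. , 247.2]), 'fr': array([196., 247.])}
.632,.02,.005 {'nearbot': array([255.2, 176.4]), 'neartop': array([255.1, 199.4]), 'fartop': array([256.1, 262.3]), 'R': array([172.5, 238. ]), 'fl': array([316.3, 253.2]), 'fr': array([195.8, 253. ])}
.636,.017,.017 {'nearbot': array([255.3, 176.3]), 'neartop': array([255.1, 196.6]), 'fartop': array([256. , 278.6]), 'R': array([172.1, 246.1]), 'fl': array([317.1, 266.3]), 'fr': array([194.8, 266.1])}
```

View pics/w8.png

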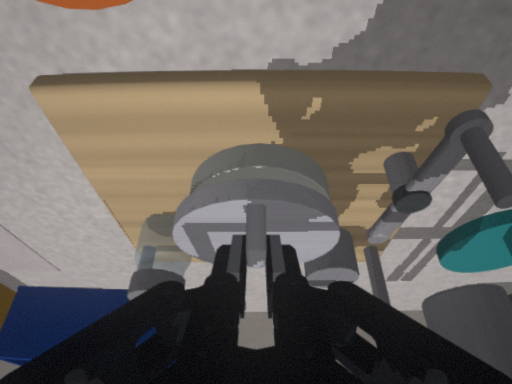

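The picture shows the dish's rim under the raised near edge (rows 148–177). The far edge is less certain, so I'll fit the lid's tilt to its outline.

```bash
cat > fit.py <<'E'
from h import *
from scipy.optimize import least_squares
import sys
s=monitor.read_state(); p=shot("wrist"); K=p; T=TT[p["shot"]]
def edges(img,cols,lo,hi,sgn):
    g=cv2.GaussianBlur(cv2.cvtColor(img,cv2.COLOR_BGR2GRAY),(3,3),0).astype(float); out=[]
    for c in cols:
        d=np.diff(g[lo:hi,c])*sgn; r=int(np.argmax(d)); 
        if d[r]>8: out.append((c,lo+r+.5))
    return out
def outline(cx,z,th,T,cy=-.058):
    a=np.linspace(0,2*np.pi,181); Rm=R.from_euler('y',th).as_matrix()
    X=np.array([cx,cy,z])+(Rm@np.c_[.0525*np.cos(a),.0525*np.sin(a),0*a+.013].T).T
    TT[K["shot"]]=T; return np.array([proj(K,x) for x in X]),a
def run(name,tcp,M):
    img=cv2.imread("pics/"+name); Tm=np.eye(4);Tm[:3,:3]=M;Tm[:3,3]=tcp
    N=edges(img,[200,205,225,232,285,290,298],190,215,1); F=edges(img,[185,190,195,200,205,210],245,280,1)
    print(name,"near",N,"far",F)
    d=np.array(tcp)-[.5968,-.0581,.052]
    for th in np.arange(.0,.26,.04):
        for cpt in [(.588,.055)]:
            Rm=R.from_euler('y',th).as_matrix(); v=Rm@np.array([.628-cpt[0],0,.02-cpt[1]]); c=(cpt[0]+d[0]+v[0],cpt[1]+d[2]+v[2])
            o,a=outline(c[0],c[1],th,Tm)
            e=[]
            for P,m in ((N,np.cos(a)<0),(F,np.cos(a)>0)):
                oo=o[m]; oo=oo[np.argsort(oo[:,0])]; e.append(np.mean([r-np.interp(cc,oo[:,0],oo[:,1]) for cc,r in P]) if P else np.nan)
            fz=c[1]-.0525*np.sin(th); nz=c[1]+.051*np.sin(th)
            print(f"th {th:.2f} near z {nz*1e3:.1f} far z {fz*1e3:.1f} err near {e[0]:.1f} far {e[1]:.1f}")
M=R.from_rotvec([.004,2.534,-.01]).as_matrix()
if len(sys.argv)>1: save(p,sys.argv[1]); run(sys.argv[1],s["tool_pos"],R.from_rotvec(s["tcp_rot"]).as_matrix())
else:
    run("w7.png",[.6008,-.0581,.0609],M); run("w8.png",[.605,-.058,.0686],M)
E
python3 fit.py
```

```text
w7.png near [(200, 207.5), (205, 205.5), (225, 201.5), (232, 200.5)] far [(190, 260.5), (195, 260.5), (200, 261.5), (205, 261.5), (210, 263.5)]
th 0.00 near z 28.9 far z 28.9 err near 2.2 far -6.0
th 0.04 near z 29.4 far z 25.2 err near 2.8 far -1.6
th 0.08 near z 29.9 far z 21.6 err near 3.2 far 2.8
th 0.12 near z 30.5 far z 18.1 err near 3.6 far 7.2
th 0.16 near z 31.1 far z 14.6 err near 3.9 far 11.5
th 0.20 near z 31.8 far z 11.2 err near 4.2 far 15.8
th 0.24 near z 32.5 far z 7.9 err near 4.3 far 20.1
w8.png near [(200, 207.5), (205, 205.5), (225, 201.5), (232, 199.5)] far [(185, 269.5), (190, 261.5), (195, 257.5), (200, 259.5), (205, 261.5), (210, 262.5)]
th 0.00 near z 36.6 far z 36.6 err near 2.0 far -4.3
th 0.04 near z 37.1 far z 32.9 err near 2.6 far 0.1
th 0.08 near z 37.6 far z 29.3 err near 3.0 far 4.4
th 0.12 near z 38.2 far z 25.8 err near 3.4 far 8.7
th 0.16 near z 38.8 far z 22.3 err near 3.7 far 12.9
th 0.20 near z 39.5 far z 18.9 err near 3.9 far 17.2
th 0.24 near z 40.2 far z 15.6 err near 4.1 far 21.3
```

The outline hasn't changed relative to the hand since the last picture, so the lid stopped pivoting at about 0.08 rad and its far edge has come up too. I'm lowering until the far edge rests again, then easing the grip a little so it can pivot.

Request:
step_arm(
  series=[0.0013,0,0.0007,0,0.0027,0,0.0014,0,0.004,0,0.0021,0,0.0053,0,0.0027,0,0.0067,0,0.0034,0,0.0082,0,0.0045,0,0.0086,0,0.0052,0,0.0086,0,0.0052,0],
)

```text
time: 24.42
tool_pos: [0.6008, -0.058, 0.0593]
tcp_rot: [0.004, 2.534, -0.01]
wrist_force: [-0.6, -0.2, -0.7]
width: 0.11
grip_force: 4.4
```

Request:
step_arm(
  series=[0,0,0,0,0,0,0,0],
  gripper=0.1165,
)

```text
time: 24.68
tool_pos: [0.601, -0.0581, 0.0596]
tcp_rot: [0.004, 2.534, -0.01]
wrist_force: [0.6, 0.4, -0.0]
width: 0.113
grip_force: 1.2
```

```bash
python3 fit.py w9.png; python3 st.py
```

```text
w9.png near [(200, 207.5), (205, 205.5), (225, 201.5), (232, 199.5)] far [(185, 261.5), (190, 262.5), (195, 261.5), (200, 261.5), (205, 261.5), (210, 261.5)]
th 0.00 near z 27.6 far z 27.6 err near 2.0 far -4.5
th 0.04 near z 28.1 far z 23.9 err near 2.5 far -0.2
th 0.08 near z 28.6 far z 20.3 err near 3.0 far 4.2
th 0.12 near z 29.2 far z 16.8 err near 3.4 far 8.4
th 0.16 near z 29.8 far z 13.3 err near 3.7 far 12.7
th 0.20 near z 30.5 far z 9.9 err near 3.9 far 16.9
th 0.24 near z 31.2 far z 6.6 err near 4.0 far 21.1
24.725 q [-0.1977  0.0466  2.3528  0.6356  0.1763 -2.3613] p [ 0.601  -0.0581  0.0596] f [ 0.4807 -0.7418 -0.0008] w 0.1148085485985729 1.2230300903320312
[[-0.821   0.005   0.5709]
 [ 0.0004  1.     -0.0081]
 [-0.5709 -0.0064 -0.821 ]]
tilt deg x,y: 34.81585307790208 -0.5686870047660502
```

```bash
python3 - <<'E'
import cv2,numpy as np
for n in ("w7","w8","w9"):
    a=cv2.imread(f"pics/{n}.png").astype(int)
    for c in (200,208,310):
        print(n,c,[(r,int(a[r,c].mean()),int(a[r,c,2]-a[r,c,0])) for r in range(236,276,2)])
E
```

```text
w7 200 [(236, 100, -1), (238, 100, -2), (240, 100, -2), (242, 98, -1), (244, 101, -3), (246, 104, -1), (248, 114, -3), (250, 142, -4), (252, 155, -4), (254, 157, -3), (256, 158, -4), (258, 138, -4), (260, 101, 9), (262, 143, 55), (264, 145, 57), (266, 141, 56), (268, 141, 57), (270, 141, 53), (272, 161, 15), (274, 162, 7)]
w7 208 [(236, 100, -3), (238, 99, -3), (240, 100, -3), (242, 104, -4), (244, 102, -2), (246, 102, -3), (248, 102, -4), (250, 102, -2), (252, 100, -2), (254, 102, -3), (256, 101, -3), (258, 102, -2), (260, 98, -3), (262, 105, 5), (264, 144, 54), (266, 144, 55), (268, 141, 55), (270, 141, 53), (272, 154, 15), (274, 155, 7)]
w7 310 [(236, 159, -6), (238, 160, -6), (240, 158, -4), (242, 155, -6), (244, 159, -4), (246, 160, -4), (248, 160, -3), (250, 159, -5), (252, 159, -4), (254, 157, -3), (256, 158, -4), (258, 156, -5), (260, 150, -5), (262, 86, -2), (264, 79, -1), (266, 79, -2), (268, 78, 0), (270, 78, -2), (272, 76, -2), (274, 77, -2)]
w8 200 [(236, 99, -1), (238, 103, -1), (240, 101, -1), (242, 102, -3), (244, 105, -4), (246, 105, -4), (248, 103, -2), (250, 103, -
[... 1095 characters left out ...]
 143, 55), (270, 141, 55), (272, 155, 24), (274, 163, 7)]
w9 208 [(236, 101, -2), (238, 100, -3), (240, 99, -3), (242, 101, -2), (244, 104, -3), (246, 105, -3), (248, 101, -5), (250, 101, -4), (252, 100, -3), (254, 100, -3), (256, 101, -2), (258, 99, -2), (260, 97, 3), (262, 121, 45), (264, 146, 58), (266, 145, 56), (268, 143, 56), (270, 141, 54), (272, 151, 27), (274, 155, 6)]
w9 310 [(236, 158, -5), (238, 159, -5), (240, 158, -3), (242, 159, -3), (244, 160, -4), (246, 158, -6), (248, 161, -4), (250, 160, -5), (252, 157, -5), (254, 155, -5), (256, 158, -4), (258, 150, -6), (260, 85, -2), (262, 79, -1), (264, 77, -2), (266, 78, -2), (268, 79, -3), (270, 80, -2), (272, 76, -1), (274, 77, -2)]
```

With the shadowed strip read correctly, the far edge was on the dish in the first and third pictures and lifted in the second. Lifting again with the 1.2 N grip.

Request:
step_arm(
  series=[-0.0011,0,-0.0006,0,-0.0022,0,-0.0012,0,-0.0034,0,-0.0019,0,-0.0045,0,-0.0025,0,-0.0045,0,-0.0025,0],
)

```text
time: 25.35
tool_pos: [0.6033, -0.0581, 0.0643]
tcp_rot: [0.004, 2.534, -0.01]
wrist_force: [-0.4, 0.5, -1.6]
width: 0.116
grip_force: 1.2
```

```bash
cat > fe.py <<'E'
from h import *
import sys
import fit
def go(n):
    s=monitor.read_state(); M=R.from_rotvec(s["tcp_rot"]).as_matrix(); p=shot("wrist"); save(p,n+".png"); fit.K=p
    a=p["image"].astype(float).mean(2); Tm=TT[p["shot"]].copy()
    def edge(c,lo,hi,f):
        m=a[lo:hi,c]; k=[f(m[i:i+2].mean(),m[i+3:i+5].mean()) for i in range(len(m)-5)]; return lo+int(np.argmax(k))+2
    N=[(c,edge(c,190,215,lambda u,v:v-u)) for c in (205,225,232,285,298)]; F=[(c,edge(c,247,272,lambda u,v:abs(v-u))) for c in (206,208,210,308,310,312)]
    d=s["tool_pos"]-np.array([.5968,-.0581,.052]); print("near",N,"far",F,"width",s["width"],s["grip_force"],"t",s["time"],s["tool_pos"])
    for th in np.arange(0,.28,.04):
        Rm=R.from_euler('y',th).as_matrix(); v=Rm@np.array([.04,0,-.035]); cx,cz=.588+d[0]+v[0],.055+d[2]+v[2]
        o,al=fit.outline(cx,cz,th,Tm); e=[]
        for P,m in ((N,np.cos(al)<0),(F,np.cos(al)>0)):
            oo=o[m]; oo=oo[np.argsort(oo[:,0])]; e.append(np.median([r-np.interp(c,oo[:,0],oo[:,1]) for c,r in P]))
        print(f"th {th:.2f} nearz {1e3*(cz+.051*np.sin(th)):.1f} farz {1e3*(cz-.0525*np.sin(th)):.1f} err {e[0]:.1f} {e[1]:.1f} diff {e[1]-e[0]:.1f}")
go(sys.argv[1])
E
sed -i 's/^if len(sys.argv)>1:.*/if __name__!="__main__": pass/; s/^s=monitor.*/K=None/' fit.py; python3 fe.py w10
```

```text
near [(205, 204), (225, 200), (232, 199), (285, 200), (298, 203)] far [(206, 256), (208, 256), (210, 256), (308, 253), (310, 252), (312, 252)] width 0.1164843367771424 1.210357379168272 t 25.35 [ 0.60333253 -0.05805879  0.06427664]
th 0.00 nearz 32.3 farz 32.3 err 1.3 -15.8 diff -17.2
th 0.04 nearz 32.7 farz 28.6 err 1.7 -11.2 diff -12.9
th 0.08 nearz 33.3 farz 25.0 err 1.9 -6.7 diff -8.6
th 0.12 nearz 33.8 farz 21.5 err 2.1 -2.2 diff -4.3
th 0.16 nearz 34.5 farz 18.0 err 2.3 2.3 diff -0.0
th 0.20 nearz 35.2 farz 14.6 err 2.3 6.7 diff 4.4
th 0.24 nearz 35.9 farz 11.3 err 2.3 11.1 diff 8.9
th 0.28 nearz 36.7 farz 8.1 err 2.1 15.6 diff 13.4
```

The lid is pivoting now: tilt about 0.15 rad, far edge down and near edge at about 34 mm. I'll finish the lift and hold for more than a second.

Request:
step_arm(
  series=[-0.0011,0,-0.0006,0,-0.0022,0,-0.0012,0,-0.0034,0,-0.0019,0,-0.0045,0,-0.0025,0,-0.0045,0,-0.0025,0,-0.0045,0,-0.0025,0,-0.0045,0,-0.0025,0,-0.0045,0,-0.0025,0],
)

```text
time: 26.4
tool_pos: [0.6054, -0.058, 0.0687]
tcp_rot: [0.004, 2.534, -0.01]
wrist_force: [0.6, 0.8, -0.6]
width: 0.118
grip_force: 1.2
```

Request:
step_arm(
  series=[0,0,0,0,0,0,0,0,0,0,0,0,0,0,0,0,0,0,0,0],
)

```text
time: 27.02
tool_pos: [0.6054, -0.058, 0.0687]
tcp_rot: [0.004, 2.534, -0.01]
wrist_force: [0.3, -0.3, -1.0]
width: 0.115
grip_force: 1.2
```

```bash
python3 fe.py w11
```

```text
near [(205, 203), (225, 200), (232, 199), (285, 199), (298, 201)] far [(206, 250), (208, 250), (210, 250), (308, 249), (310, 249), (312, 267)] width 0.11542585540248057 1.178702898323536 t 27.025 [ 0.60540593 -0.05798637  0.06865788]
th 0.00 nearz 36.7 farz 36.7 err 0.3 -20.5 diff -20.8
th 0.04 nearz 37.1 farz 33.0 err 0.7 -15.9 diff -16.6
th 0.08 nearz 37.6 farz 29.4 err 1.0 -11.4 diff -12.3
th 0.12 nearz 38.2 farz 25.8 err 1.2 -6.8 diff -8.0
th 0.16 nearz 38.9 farz 22.4 err 1.5 -2.3 diff -3.8
th 0.20 nearz 39.5 farz 19.0 err 1.8 2.1 diff 0.3
th 0.24 nearz 40.3 farz 15.7 err 2.0 6.5 diff 4.6
th 0.28 nearz 41.1 farz 12.5 err 1.8 10.9 diff 9.2
```

The tilt is 0.20 rad, with the far edge seated and the near edge at about 39.5 mm. After a bit more hold I'm lowering slowly along the same arc.

Request:
step_arm(
  series=[0,0,0,0,0,0,0,0,0.001,0,0.0005,0,0.002,0,0.001,0,0.003,0,0.0015,0,0.004,0,0.002,0,0.005,0,0.0025,0,0.006,0,0.003,0],
)

```text
time: 28.08
tool_pos: [0.6022, -0.058, 0.0627]
tcp_rot: [0.004, 2.534, -0.01]
wrist_force: [0.9, -0.7, -1.3]
width: 0.119
grip_force: 1.2
```

Request:
step_arm(
  series=[0.001,0,0.0006,0,0.002,0,0.0011,0,0.003,0,0.0017,0,0.004,0,0.0022,0,0.005,0,0.0028,0,0.006,0,0.0033,0,0.006,0,0.0033,0],
)

```text
time: 28.95
tool_pos: [0.599, -0.058, 0.0564]
tcp_rot: [0.004, 2.535, -0.01]
wrist_force: [-0.2, -0.5, 0.0]
width: 0.119
grip_force: 1.2
```

```bash
python3 fe.py w12; python3 st.py .5968 -.0581 .0518
```

```text
near [(205, 205), (225, 200), (232, 199), (285, 200), (298, 203)] far [(206, 266), (208, 266), (210, 266), (308, 264), (310, 264), (312, 263)] width 0.11875433404738314 1.2288442812860012 t 28.95 [ 0.59898452 -0.05801927  0.05644948]
th 0.00 nearz 24.4 farz 24.4 err 1.3 -5.1 diff -6.4
th 0.04 nearz 24.9 farz 20.8 err 1.7 -0.6 diff -2.3
th 0.08 nearz 25.4 farz 17.2 err 2.0 3.9 diff 1.9
th 0.12 nearz 26.0 farz 13.6 err 2.2 8.4 diff 6.2
th 0.16 nearz 26.6 farz 10.2 err 2.3 12.9 diff 10.6
th 0.20 nearz 27.3 farz 6.8 err 2.3 17.4 diff 15.0
th 0.24 nearz 28.1 farz 3.5 err 2.3 21.8 diff 19.5
th 0.28 nearz 28.9 farz 0.2 err 2.2 26.2 diff 24.0
29.0 q [-0.1986  0.0493  2.3578  0.6622  0.1711 -2.389 ] p [ 0.599  -0.058   0.0565] f [-0.0683  1.0602  0.5129] w 0.11825331398964514 1.2281565740704536
[[-0.8213  0.005   0.5705]
 [ 0.0006  1.     -0.008 ]
 [-0.5705 -0.0063 -0.8213]]
tilt deg x,y: 34.78300125270356 -0.5576172811985773
to [0.5968, -0.0581, 0.0518] shift [ 0.0045 -0.0001  0.0026] rows 1 each [ 0.0045 -0.0001  0.0026]
```

Tilt is down to about 0.05 rad and following well. Lowering the rest.

Request:
step_arm(
  series=[0.001,0,0.0006,0,0.002,0,0.0011,0,0.003,0,0.0017,0,0.004,0,0.0022,0,0.0045,0,0.0028,0,0.0047,0,0.0032,0,0.0047,0,0.0032,0],
)

```text
time: 29.88
tool_pos: [0.5975, -0.0581, 0.0517]
tcp_rot: [0.004, 2.533, -0.01]
wrist_force: [0.6, 0.7, 3.0]
width: 0.115
grip_force: 2.0
```

```bash
python3 fe.py w13; python3 st.py
```

```text
near [(205, 208), (225, 203), (232, 201), (285, 202), (298, 205)] far [(206, 268), (208, 267), (210, 268), (308, 268), (310, 268), (312, 268)] width 0.11530797683475054 1.961653959006071 t 29.875 [ 0.59754189 -0.05811555  0.05172747]
th 0.00 nearz 19.7 farz 19.7 err 3.5 -1.9 diff -5.4
th 0.04 nearz 20.2 farz 16.1 err 4.0 2.7 diff -1.3
th 0.08 nearz 20.7 farz 12.4 err 4.4 7.2 diff 2.8
th 0.12 nearz 21.3 farz 8.9 err 4.8 11.7 diff 6.9
th 0.16 nearz 21.9 farz 5.4 err 5.1 16.2 diff 11.1
th 0.20 nearz 22.6 farz 2.0 err 5.3 20.7 diff 15.4
th 0.24 nearz 23.3 farz -1.3 err 5.3 25.1 diff 19.8
th 0.28 nearz 24.1 farz -4.5 err 5.1 29.5 diff 24.3
29.925 q [-0.1995  0.0564  2.3634  0.7164  0.1609 -2.4446] p [ 0.5975 -0.0581  0.0517] f [0.1468 1.2482 2.9995] w 0.11567755502148369 1.9730624556541443
[[-0.8208  0.005   0.5712]
 [ 0.0004  1.     -0.0082]
 [-0.5713 -0.0065 -0.8207]]
tilt deg x,y: 34.8382045352843 -0.5707136415489938
```

Request:
step_arm(
  series=[0.0006,0,0.0008,0,0.0012,0,0.0016,0,0.0012,0,0.0016,0,0.0012,0,0.0016,0],
)

```text
time: 30.42
tool_pos: [0.5972, -0.0581, 0.0493]
tcp_rot: [0.004, 2.534, -0.01]
wrist_force: [1.3, 0.7, 1.9]
width: 0.117
grip_force: 2.2
```

```bash
python3 fe.py w14; python3 hyp2.py w14b .628,0,0 .628,.003,0 .624,0,0 .624,.01,0
```

```text
near [(205, 211), (225, 207), (232, 205), (285, 206), (298, 209)] far [(206, 266), (208, 258), (210, 261), (308, 250), (310, 264), (312, 250)] width 0.11679686575427305 2.1614822186529636 t 30.425 [ 0.59716986 -0.05812551  0.04934192]
th 0.00 nearz 17.3 farz 17.3 err 7.4 -11.7 diff -19.0
th 0.04 nearz 17.8 farz 13.7 err 7.8 -7.0 diff -14.8
th 0.08 nearz 18.3 farz 10.1 err 8.4 -2.4 diff -10.7
th 0.12 nearz 18.9 farz 6.5 err 8.8 2.2 diff -6.6
th 0.16 nearz 19.5 farz 3.1 err 9.1 6.8 diff -2.3
th 0.20 nearz 20.2 farz -0.3 err 9.3 11.3 diff 2.0
th 0.24 nearz 21.0 farz -3.6 err 9.3 15.8 diff 6.5
th 0.28 nearz 21.7 farz -6.9 err 9.1 20.3 diff 11.1
205 [(185, np.int64(134), np.int64(91)), (194, np.int64(86), np.int64(98)), (206, np.int64(99), np.int64(91)), (211, np.int64(92), np.int64(154)), (224, np.int64(159), np.int64(153)), (234, np.int64(154), np.int64(99)), (264, np.int64(113), np.int64(140)), (270, np.int64(148), np.int64(100)), (274, np.int64(100), np.int64(146)), (278, np.int64(135), np.int64(47))]
225 [(149, np.int64(143), np.int64(137)), (178, np.int64(143), np.int64(92)), (188, 
[... 923 characters left out ...]
y([256.2, 281.2]), 'R': array([171.7, 249.1]), 'fl': array([317.7, 269.1]), 'fr': array([194.6, 268.8])}
.628,.003,0 {'nearbot': array([255.5, 183.9]), 'neartop': array([255.4, 205.5]), 'fartop': array([256.2, 281.4]), 'R': array([171.4, 251.5]), 'fl': array([317.8, 270.1]), 'fr': array([194.6, 269.9])}
.624,0,0 {'nearbot': array([255.5, 174.1]), 'neartop': array([255.3, 195. ]), 'fartop': array([256.2, 279.2]), 'R': array([170.2, 246.1]), 'fl': array([318.6, 266.7]), 'fr': array([193.7, 266.4])}
.624,.01,0 {'nearbot': array([255.4, 190.3]), 'neartop': array([255.2, 214.3]), 'fartop': array([256.2, 279.6]), 'R': array([169.4, 254.3]), 'fl': array([318.7, 270.2]), 'fr': array([193.6, 269.9])}
```

The lid seems to be on the rim within a millimetre or two, and the hand slid about 2 mm down the fin. I'm opening slowly, backing off straight along the tool axis and checking.

Request:
step_arm(
  series=[0,0,0,0,0,0,0,0],
  gripper=0.122,
)

```text
time: 30.78
tool_pos: [0.5962, -0.0579, 0.0485]
tcp_rot: [0.004, 2.536, -0.01]
wrist_force: [0.9, -0.2, -0.0]
width: 0.123
grip_force: 0.0
```

Request:
step_arm(
  series=[0,0,0,0,0,0,0,0,0,0,0,0,0,0,-0.016,0,0,0,-0.032,0,0,0,-0.05,0,0,0,-0.068,0,0,0,-0.068,0],
  gripper=0.35,
)

```text
time: 31.78
tool_pos: [0.5588, -0.0578, 0.1066]
tcp_rot: [0.003, 2.531, -0.011]
wrist_force: [-0.3, -0.1, -0.1]
width: 0.35
grip_force: 0.0
```

```bash
cat > fitlid.py <<'E'
from h import *
from scipy.optimize import least_squares
import sys
def prof(img,Tm,p,name):
    TT[p["shot"]]=Tm; a=img.astype(float).mean(2); sat=img[:,:,0].astype(float)-img[:,:,2]
    rows=[]
    for c in (225,235,278,288):
        rows.append((c,[round(float(x),0) for x in a[150:240:3,c]]))
    return rows
s=monitor.read_state(); p=shot("wrist"); save(p,"w15.png"); T2=TT[p["shot"]].copy()
im5=cv2.cvtColor(cv2.imread("pics/w5.png"),cv2.COLOR_BGR2RGB)
T5=np.eye(4);T5[:3,:3]=np.array([[-.8208,.0046,.5712],[.0001,1,-.008],[-.5712,-.0065,-.8208]]);T5[:3,3]=[.5546,-.0573,.1019]
print(s["tool_pos"],s["time"])
# warp current view to w5 view through plane z=.033 (lid top) and compare
pts=np.array([[.58,-.1,.033],[.68,-.1,.033],[.68,-.01,.033],[.58,-.01,.033]])
def pr(Tm): TT[p["shot"]]=Tm; return np.array([proj(p,x) for x in pts],np.float32)
H=cv2.getPerspectiveTransform(pr(T2),pr(T5)); wv=cv2.warpPerspective(p["image"],H,(512,384))
crop=lambda i:cv2.resize(i[150:270,180:340],(480,360),interpolation=cv2.INTER_CUBIC)
cv2.imwrite("pics/cmp.png",cv2.cvtColor(np.hstack([crop(im5),crop(wv)]),cv2.COLOR_RGB2BGR)[:, :960][:, ::1] if 0 else cv2.resize(cv2.cvtColor(np.hstack([crop(im5),crop(wv)]),cv2.COLOR_RGB2BGR),(800,300)))
g=lambda i:cv2.cvtColor(i[150:270,180:340],cv2.COLOR_RGB2GRAY).astype(np.float32)
print("phase shift px",cv2.phaseCorrelate(g(im5),g(wv)))
for k,z in [("lid",.02),("lid_fin",.046),("lid_fin_edge",.02),("lid_far_edge",.02),("latch_pin",.0775)]:
    print(k,[(round(d["score"],2),np.round(d["point"],1),atz(p,d["point"],z).round(4)) for d in viewer.spot_point(p,k)[:2]])
E
python3 fitlid.py
```

```text
[ 0.55877896 -0.05775847  0.10661845] 31.775
phase shift px ((-0.029173157799377236, -1.3187757474723796), 0.7598995574315389)
lid [(0.91, array([259. , 199.8]), array([ 0.6237, -0.055 ,  0.02  ])), (0.59, array([455.9, 229.2]), array([0.6738, 0.141 , 0.02  ]))]
lid_fin [(0.93, array([470.5, 227.3]), array([0.6264, 0.119 , 0.046 ])), (0.91, array([256.5, 192.1]), array([ 0.5787, -0.0569,  0.046 ]))]
lid_fin_edge [(0.85, array([484.4,  29.3]), array([0.4783, 0.0572, 0.02  ])), (0.82, array([201.1,  32.3]), array([ 0.4824, -0.0841,  0.02  ]))]
lid_far_edge [(0.76, array([442.5, 250.1]), array([0.7193, 0.1491, 0.02  ])), (0.61, array([256.6, 228.7]), array([ 0.6714, -0.0571,  0.02  ]))]
latch_pin [(0.62, array([424.6, 193.2]), array([0.538 , 0.031 , 0.0775]))]
```

View pics/cmp.png

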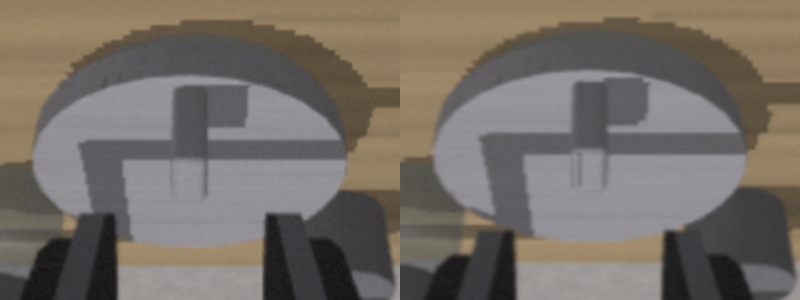

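Left is before, right is now: the lid sits flat on the dish, with the same skirt height and outline. Going back to the latch pin.

Request:
step_arm(
  series=[0.012,0.02,-0.02,0,0.024,0.045,-0.039,0,0.034,0.07,-0.039,0,0.034,0.094,-0.039,0,0.034,0.094,-0.039,0,0.034,0.094,-0.039,0,0.034,0.094,-0.039,0],
)

```text
time: 32.95
tool_pos: [0.5086, 0.0361, 0.117]
tcp_rot: [0.005, 2.535, -0.01]
wrist_force: [-0.2, -0.3, 0.2]
width: 0.349
grip_force: 0.0
```

```bash
python3 st.py .5547 .0354 .0525 .03; python3 - <<'E'
from h import *
p=shot("wrist"); save(p,"w16.png")
for k,z in [("latch_hinge",.0355),("latch_pin",.0775)]: print(k,[(round(d["score"],2),np.round(d["point"],1),atz(p,d["point"],z).round(4)) for d in viewer.spot_point(p,k)[:2]])
E
```

```text
32.95 q [ 0.0457 -0.2762  2.4926 -0.1102  0.3209 -1.4272] p [0.5086 0.0361 0.117 ] f [-0.2006 -0.2571  0.2043] w 0.34889735510310105 0.0
[[-0.8214  0.0061  0.5704]
 [ 0.0014  1.     -0.0086]
 [-0.5704 -0.0063 -0.8213]]
tilt deg x,y: 34.776788653183864 -0.6006365275229629
to [0.5547, 0.0354, 0.0525] shift [-0.001  -0.0001  0.0793] rows 3 each [-0.0003 -0.      0.0264]
latch_hinge [(0.68, array([247.8, 208.9]), array([0.5907, 0.0286, 0.0355]))]
latch_pin [(0.97, array([255. , 221.6]), array([0.544 , 0.0355, 0.0775]))]
```

Request:
step_arm(
  series=[0,0,0.02,0,0,0,0.04,0,-0.001,0,0.055,0,-0.001,0,0.068,0,-0.001,0,0.079,0,-0.001,0,0.079,0],
)

```text
time: 33.85
tool_pos: [0.5542, 0.0356, 0.052]
tcp_rot: [0.005, 2.536, -0.011]
wrist_force: [-0.1, -0.1, 0.9]
width: 0.353
grip_force: 0.0
```

Request:
step_arm(
  series=[0,0,0,0,0,0,0,0,0,0,0,0,0,0,0,0],
  gripper=0,
  newtons=25,
)

```text
time: 34.35
tool_pos: [0.5544, 0.0361, 0.0532]
tcp_rot: [0.004, 2.534, -0.01]
wrist_force: [-0.8, -1.2, 1.1]
width: 0.1
grip_force: 24.9
```

```bash
python3 st.py; python3 - <<'E'
from h import *
np.set_printoptions(precision=4,suppress=True)
s=monitor.read_state(); M=R.from_rotvec(s["tcp_rot"]).as_matrix()
H=np.array([.5955,.0283]); t0=np.radians(116.06); t1=t0+.99; off=s["tool_pos"][:2]-(H+.05*np.array([np.cos(t1),np.sin(t1)]))
print("off",off)
for a in (.8,.6,.4,.2,0,-.04):
    X=np.r_[H+.05*np.array([np.cos(t0+a),np.sin(t0+a)])+off,.053]; print(a,X,M.T@(X-s["tool_pos"]))
E
```

```text
34.35 q [ 0.0394 -0.0333  2.4504 -0.2558  0.1213 -1.2838] p [0.5544 0.0361 0.0532] f [-0.8175 -1.1787  1.0653] w 0.0995405705853991 24.929072856903076
[[-0.8209  0.0052  0.571 ]
 [ 0.0007  1.     -0.0081]
 [-0.571  -0.0063 -0.8209]]
tilt deg x,y: 34.819761172669175 -0.5682427815527723
off [0.0085 0.0015]
0.8 [0.5565 0.0454 0.053 ] [-0.0016  0.0093  0.0012]
0.6 [0.5605 0.0545 0.053 ] [-0.0049  0.0184  0.0035]
0.4 [0.5663 0.0627 0.053 ] [-0.0096  0.0266  0.0067]
0.2 [0.5736 0.0695 0.053 ] [-0.0156  0.0335  0.0108]
0 [0.5821 0.0747 0.053 ] [-0.0226  0.0388  0.0156]
-0.04 [0.5839 0.0756 0.053 ] [-0.0241  0.0396  0.0166]
```

The pin is held again. Leading it back round the arc.

Request:
step_arm(
  series=[-0.0006,0.0046,0.0005,0,-0.0016,0.0093,0.0012,0,-0.0031,0.014,0.0022,0,-0.0049,0.0184,0.0035,0,-0.0071,0.0226,0.005,0,-0.0096,0.0266,0.0067,0,-0.0125,0.0302,0.0087,0,-0.0156,0.0335,0.0108,0],
)

```text
time: 35.35
tool_pos: [0.5738, 0.0695, 0.0529]
tcp_rot: [0.004, 2.534, -0.011]
wrist_force: [-2.9, -5.5, 2.7]
width: 0.104
grip_force: 24.4
```

Request:
step_arm(
  series=[-0.0035,0.0028,0.0024,0,-0.0072,0.0052,0.0049,0,-0.0082,0.0056,0.0055,0,-0.0082,0.0056,0.0055,0],
)

```text
time: 35.85
tool_pos: [0.5839, 0.0751, 0.053]
tcp_rot: [0.004, 2.534, -0.01]
wrist_force: [1.7, -5.9, 0.0]
width: 0.102
grip_force: 24.5
```

```bash
python3 st.py
```

```text
35.85 q [ 0.1361  0.0359  2.3817 -0.6152  0.1485 -0.8485] p [0.5839 0.0751 0.053 ] f [ 1.6956 -5.9191  0.0369] w 0.10184177506956474 24.463880360126495
[[-0.821   0.0048  0.571 ]
 [ 0.0003  1.     -0.008 ]
 [-0.571  -0.0064 -0.8209]]
tilt deg x,y: 34.81951945638007 -0.5584712438368138
```

No stop felt yet. Pushing on a few millimetres along the tangent and watching the force.

Request:
step_arm(
  series=[-0.0015,0.0009,0.001,0,-0.0015,0.0009,0.001,0],
)

```text
time: 36.1
tool_pos: [0.5852, 0.0756, 0.0529]
tcp_rot: [0.004, 2.535, -0.011]
wrist_force: [-0.9, -5.9, 2.5]
width: 0.103
grip_force: 24.9
```

Request:
step_arm(
  series=[-0.0015,0.0008,0.001,0,-0.0015,0.0008,0.001,0],
)

```text
time: 36.35
tool_pos: [0.5858, 0.0758, 0.0526]
tcp_rot: [0.005, 2.536, -0.013]
wrist_force: [-11.2, -7.9, 13.0]
width: 0.102
grip_force: 26.4
```

Request:
step_arm(
  series=[-0.0015,0.0007,0.001,0,-0.0015,0.0007,0.001,0],
)

```text
time: 36.6
tool_pos: [0.5861, 0.076, 0.0523]
tcp_rot: [0.005, 2.538, -0.015]
wrist_force: [-24.0, -8.5, 25.9]
width: 0.103
grip_force: 28.1
```

The force rises sharply, so the latch is at its stop. Relieving the load, opening and withdrawing.

Request:
step_arm(
  series=[0.0012,-0.0006,-0.0008,0,0.0024,-0.0012,-0.0016,0],
)

```text
time: 36.85
tool_pos: [0.5854, 0.0757, 0.0529]
tcp_rot: [0.004, 2.535, -0.011]
wrist_force: [2.3, -7.0, 0.1]
width: 0.103
grip_force: 24.6
```

Request:
step_arm(
  series=[0,0,0,0,0,0,0,0,0,0,0,0,0,0,-0.02,0,0,0,-0.05,0,0,0,-0.09,0,0,0,-0.12,0,0,0,-0.12,0],
  gripper=0.4,
)

```text
time: 37.85
tool_pos: [0.5186, 0.0779, 0.1543]
tcp_rot: [0.003, 2.529, -0.008]
wrist_force: [0.8, 0.2, 0.3]
width: 0.397
grip_force: 0.0
```

Request:
step_arm(
  series=[0,0,0,0,0,0,0,0,0,0,0,0],
)

```text
time: 38.22
tool_pos: [0.5172, 0.0771, 0.15]
tcp_rot: [0.004, 2.537, -0.011]
wrist_force: [-0.3, 0.3, 0.7]
width: 0.401
grip_force: 0.0
```

```bash
python3 st.py; python3 - <<'E'
from h import *
for n in ("wrist","top","side"):
    p=shot(n); save(p,n+"_end.png")
    for k,z in [("latch_hinge",.0355),("latch_pin",.0775),("lid",.02),("lid_fin_edge",.02),("lid_far_edge",.02)]: print(n,k,[(round(d["score"],2),np.round(d["point"],1),atz(p,d["point"],z).round(4)) for d in viewer.spot_point(p,k)[:3]])
a=cv2.imread("pics/side0.png");b=cv2.imread("pics/side_end.png");c=cv2.imread("pics/top0.png");d=cv2.imread("pics/top_end.png")
g=lambda i:cv2.cvtColor(i,cv2.COLOR_BGR2GRAY).astype(np.float32)
print("side lid patch shift",cv2.phaseCorrelate(g(a[195:240,270:325]),g(b[195:240,270:325])),"absdiff",np.abs(g(a)-g(b))[195:240,270:325].mean())
print("top absdiff",np.abs(g(c)-g(d))[150:190,240:300].mean(), "latch",np.abs(g(a)-g(b))[180:215,245:285].mean())
E
```

```text
38.225 q [ 0.1699 -0.2933  2.4325 -0.2606  0.4179 -1.1911] p [0.5172 0.0771 0.15  ] f [-0.3126  0.301   0.7173] w 0.40067511403085243 0.0
[[-0.8225  0.0051  0.5687]
 [ 0.0003  1.     -0.0085]
 [-0.5687 -0.0068 -0.8225]]
tilt deg x,y: 34.66126200269209 -0.5941711666443515
wrist latch_hinge [(0.96, array([205.1, 179.3]), array([0.598 , 0.0289, 0.0355]))]
wrist latch_pin [(0.93, array([256.9, 204.8]), array([0.5796, 0.0776, 0.0775])), (0.64, array([113.9, 155.6]), array([ 0.5223, -0.0186,  0.0775]))]
wrist lid [(0.71, array([131.1, 188.3]), array([ 0.6316, -0.0566,  0.02  ])), (0.62, array([326.3, 219.3]), array([0.6921, 0.161 , 0.02  ]))]
wrist lid_fin_edge [(0.95, array([111.4, 153.4]), array([ 0.5787, -0.0584,  0.02  ])), (0.87, array([320.7, 195.8]), array([0.6446, 0.1466, 0.02  ])), (0.83, array([251.6,  50.1]), array([0.4798, 0.0741, 0.02  ]))]
wrist lid_far_edge [(0.93, array([330.8, 237.8]), array([0.7377, 0.175 , 0.02  ])), (0.7, array([145. , 215.1]), array([ 0.6836, -0.0566,  0.02  ])), (0.36, array([131.6, 188.9]), array([ 0.6327, -0.0564,  0.02  ]))]
top latch_hinge [(0.69,
[... 1077 characters left out ...]
3, array([264.9, 270.2]), array([ 0.4503, -0.1382,  0.02  ])), (0.79, array([297.2, 217.8]), array([ 0.6429, -0.0624,  0.02  ]))]
side lid_fin_edge [(0.93, array([257. , 181.5]), array([0.6553, 0.1401, 0.02  ])), (0.76, array([282.2, 225.8]), array([ 0.5877, -0.0561,  0.02  ])), (0.61, array([267.3, 253.5]), array([ 0.4899, -0.1022,  0.02  ]))]
side lid_far_edge [(0.88, array([274.5, 165.1]), array([0.7561, 0.1655, 0.02  ])), (0.75, array([261.2, 286.1]), array([ 0.4127, -0.1675,  0.02  ])), (0.67, array([304.2, 208.1]), array([ 0.6872, -0.0479,  0.02  ]))]
side lid patch shift ((0.0742681284413571, 0.5570230910195342), 1.0591247223041675) absdiff 7.830707
top absdiff 8.407917 latch 9.888572
```

The latch is at its stop with the pin at about 110° heading. The lid is flat and in place, and the arm is clear. Handing in.

```bash
python3 -c "
from workcell import job
print(job.finish_job())"
```

```text
the job is handed in; nothing more can be done
None
```

The job is handed in, though no verdict came back: by my measurements the lid's fin edge was raised about 20 mm and held for more than a second with the far edge down, then lowered flat onto the dish, and the latch swung back to its stop. On a first try the far edge lifted about 9 mm (limit 15 mm), so I lowered the lid, eased the grip and repeated the lift.

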